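# Fit the press handwheel and wind the platen down onto a glued-up box

## Robot

A 6-joint arm with a two-finger parallel gripper is mounted at the origin on the work surface. World frame = base frame: x ahead of the robot, y to its left, z up, the work surface at z = 0. Lengths are in mm, angles in rad, forces in N, time in s.
With the tool pointing down it reaches from about 400 to 925 mm from the base axis. Payload 12.5 kg.
Tool frame: the origin (TCP) lies at the very end of the fingers, on their centre line; the grasp point (between the pads) lies 19 mm behind it (env.grip_point_offset is the distance from the TCP to the grasp point, in mm); z points along the fingers, y is the direction in which the jaws open and shut (so a half turn about z gives the same grasp; the last joint's range is limited). The gripper opens to 95 mm and grips with 3 to 60 N. Pads are 20 mm wide; open, the fingers measure 119 mm over their backs; the gripper's body (75 mm by 180 mm) begins 59 mm behind the grasp point.
Start: joints at [-1.364, 0.491, 1.559, -0, 1.092, -0.106], TCP at [192.351, -594.687, 177.761] pointing down, gripper open.
Joint ranges: [-3.1, 3.1], [-0.84, 2.19], [0.05, 2.79], [-1.13, 4.28], [0.06, 2.93], [-2.69, 2.69]. Speed limits (rad/s): [2.22, 2.22, 2.79, 3.14, 3.14, 3.14].

## Interface

Orientations are given as [roll, pitch, yaw] about the fixed x, y, z axes, in that order (R = Rz(yaw) Ry(pitch) Rx(roll)).
In Python, from cell import env gives the robot as it stands.
- The arm moves only by the tool drive_tool, never from a script. Its argument "commands" is a list of rows, each an object of numbers: "dx", "dy", "dz": the shift along the world's x, y, z in mm; "yaw": the turn about the world's z in degrees. In form: [{"dx": .., "dy": .., "dz": .., "yaw": ..}, ...]. A call has 1 to 5 rows; each row shifts and turns the commanded pose from where the row before left it; what a row does not reach is not made up. A row lasts 1/12 s, in which the tool goes at most 41.7 mm and 7.16 degrees, less where a joint would pass 70% of its speed; a pose out of reach is approached as far as the arm can. A call with a gripper value outside its range is refused whole. "grip" is the opening, from 0 (shut) to 1 (fully open), set as the call begins (left out, the last holds). The fingers move at their own pace and stop on an object; the grip force is fixed at half the most. Time passes only in rows, so rows that do not move let the fingers close. It gives the time, the measured TCP pose, the force and the opening at its end, in the units of the state.
- env.state(): the state, without advancing time (a new reading comes with each control period).
- env.read_camera(name): name is "scene" or "top"; returns the picture (400x640x3 uint8, red, green, blue); there is no depth.
- env.calibration(name): a dict with "intrinsics" (3x3 intrinsics, pixels), "dist_coeffs" ([k1, k2, p1, p2, k3] as OpenCV has them; the pictures are not rectified), "rvec" (rotation vector, rad) and "tvec" (3), from world to camera coordinates, as OpenCV has them. Camera axes: x right, y down, z forward; pixel columns grow to the right and rows downward; lengths in mm; the calibration is good to about 2 mm. A picture is of the moment at which its call begins. calibration takes no time and is no camera call.
- env.job_done(): hands the job in, once; it reports no verdict.
Trained networks look in the newest picture that a camera, given by its name, has taken for a name from the list of things; names that differ only in an ending like _2 or _b are one class to them, and where a whole thing is asked for, a point or a joint stands for the part that bears it (a point fixed in the world has none). Each returns a list of dicts, best first, with "conf" (0 to 1); they miss things now and then, are a little off and sometimes report something else, mostly with a low value. They report only what shows in the picture. A call takes as long as a camera call. They do not tell look-alikes from the thing itself.
- env.trace(query, camera): "pixels" (400x640 bool, what is visible of it) and "pixel" ([column, row] in pixels, amid what is visible of it).
- env.place_of(query, camera): "pixel" ([column, row] in pixels: a listed point, or the origin of a listed thing).
The state is a dict: "t": time; "joints": joint angles; "qvel": joint speeds; "tau": joint torques, N m; "eef_pos": TCP position; "tcp_rot": TCP orientation; "ft_force": force on the tool from outside, world axes, zero at the start; "moment": the same for the moment, N m; "opening": opening from 0.0 (shut) to 1.0 (fully open).
Only numpy, scipy, OpenCV 4.12 (cv2) and the standard library are available. Lean on these libraries where they do the work, as an engineer would, in place of code of your own. Each camera call takes 0.05 s, during which the arm holds its last target.

## Task

The student's glued-up box is waiting in the screw press. Put the square-bored handwheel on the square end of the press screw, fully home, and wind it clockwise until the platen bears firmly on the box. Then let go, with the wheel left on, the box not shifted, and the glue bottle still standing.

Things in the scene. Friction and masses are not known exactly. Their poses are not given: they have to be found in the camera images.
- wheel: Handwheel to fit: aluminium, 180 mm across, 0.6 kg, lying flat, handle up. Origin: bore centre at the underside of hub and rim. Own z: bore axis, up; own x: from centre to handle. Hub: square block 40 x 40 mm, 48 mm tall, with a 20 x 20 mm square bore right through, both square to own x and y. Rim: radius 90, 17 wide, 16 mm tall. Spokes, 12 mm tall, at 60, 180 and 300 degrees from own x.
- wheel_grip (a point): Middle of the wheel's upright black handle, 81 mm out along the wheel's own x, 46 mm above its underside. The handle is a cylinder 24 mm thick from 19 to 75 mm above the underside; it turns freely on its pin, so it can be held while the wheel is wound round.
- spare_wheel: A handwheel of another machine that does not fit: same make, 144 mm across, round hub 40 mm across and 36 mm tall with a round 16 mm bore. Same origin and axes as the other wheel, handle 63 mm out.
- press: Grey screw press, fixed: base 240 x 300 mm (own x, y), columns at own y = +128 and -128 mm, a bridge 58 mm deep across them up to 188 mm above the bench, its round nut boss up to 202 mm, the column nuts to 206 mm. Origin: centre of the base, on the bench.
- platen: Dark steel platen, 150 x 190 mm, carried by the screw on stiff springs. Origin: centre of its pressing underside. Right-hand thread: turned clockwise from above, screw and platen go down 10 mm a turn. It turns stiffly (0.25 N m, 3 N at the handle). Once it bears on the box, each 0.1 rad more adds 45 N of pressing force and 1 N of effort at the handle; released, it holds up to about 150 N.
- spindle_seat (a point): On the screw's axis, at the top of the round shoulder (34 mm across) on which the hub's underside rests when the wheel is fully home. Goes down with the platen; does not turn with the screw.
- spindle_top (a point): On the screw's axis, at the top of its square end, 42 mm above the shoulder. Square 18 x 18 mm, its top 4 mm tapering to 11 x 11 mm. The screw stands at any angle about its axis, NOT told here (this point does not turn with it): feel or look for it. A wheel lowered at a wrong angle stops on top of the square; the stiff screw does not turn under a lightly pressed wheel.
- box: The wooden box with its lid, 130 x 170 mm and 60 mm tall, 0.8 kg, standing loose on the press base (30 mm above the bench) centred under the platen. Origin at the centre of its underside.
- glue_bottle: White glue bottle, 66 mm thick and 190 mm tall, standing on the bench behind. Origin at the centre of its underside.
Mind the look-alikes: they are no part of the job. Leave any purple look-alike of the wheel alone.

How it is judged (in metres and radians):
On the way, in this order (a step that is already met when the one before it is completed fails the run):
1. the square-bored wheel is fully home on the press screw (horizontal distance between wheel and spindle_seat below 0.004 m and z of wheel in the frame of spindle_seat between -0.004 and 0.004 m and angle between wheel's own z axis and vertical below 0.08 rad), for 0.2 s.
2. the platen bears firmly on the box (contact force between platen and box above 30 N), for 0.2 s.
At the end, for the whole second after the job is handed in: The wheel rests fully home on the screw's shoulder (within 4 mm in height and across, upright within 0.08 rad) and is still, the platen presses on the box with more than 30 N, the box stands centred under the platen within 20 mm, and the glue bottle stands (all of step 1 and contact force between platen and box above 30 N and horizontal distance between box and platen below 0.02 m and linear speed of wheel below 0.02 m/s and angle between glue_bottle's own z axis and vertical below 0.3 rad); the robot touches nothing.
It fails at once if the box was shifted on the press by more than 15 mm (distance of box from where it was at the start of the episode above 0.015 m).
It fails at once if the glue bottle was knocked over (angle between glue_bottle's own z axis and vertical above 0.6 rad).
It also fails if it takes over 72 s, if anything falls off the work surface, if the arm or the gripper's body presses on something with over 40 N, if the wrist force passes 120 N, or if a joint passes its speed limit or range.

## Working session

There is one attempt and no reset: what is moved stays moved. The work goes in short steps, Python scripts to look and compute and a tool call to move; the robot and the scene stay as the last step left them, time stands still between calls to the robot, and variables do not carry over. Pictures are saved under pics/ and viewed, and the job is handed in when it is done.

Besides the shell and the picture viewer there is one more tool, called after "Emit:" by a JSON object that holds its "name" and its "arguments". drive_tool: Moves the arm, as the interface text tells. Its arguments: {"type":"object","properties":{"commands":{"type":"array"},"grip":{"type":"number"}},"required":["commands"]}

```bash
ls; mkdir -p pics
cat > h.py <<'E'
import numpy as np, cv2
from cell import env
def cal(n):
    c=env.calibration(n); return [np.array(c[k],float) for k in("intrinsics","dist_coeffs","rvec","tvec")]
def ray(n,px):
    K,d,r,t=cal(n); R=cv2.Rodrigues(r)[0]; t=t.reshape(3)
    u=cv2.undistortPoints(np.array([[px]],float),K,d).reshape(2)
    return -R.T@t, R.T@np.array([u[0],u[1],1])
def atz(n,px,z):
    o,v=ray(n,px); return o+v*(z-o[2])/v[2]
def proj(n,P):
    K,d,r,t=cal(n); return cv2.projectPoints(np.array(P,float).reshape(-1,1,3),r,t,K,d)[0].reshape(-1,2)
def tri(a,b):
    o1,v1=ray("scene",a);o2,v2=ray("top",b)
    s=np.linalg.lstsq(np.c_[v1,-v2],o2-o1,rcond=None)[0]
    p,q=o1+v1*s[0],o2+v2*s[1]; return (p+q)/2,np.linalg.norm(p-q)
def snap(n,name,crop=None,f=1):
    im=env.read_camera(n)[:,:,::-1]
    if crop: x,y,X,Y=crop; im=im[y:Y,x:X]
    im=cv2.resize(im,None,fx=f,fy=f,interpolation=cv2.INTER_CUBIC); cv2.imwrite("pics/"+name,im)
E
python3 - <<'E'
from h import *
for n in("scene","top"):
    snap(n,n+"0.png"); o,v=ray(n,[320,200]); print(n,o,v)
    for q in("wheel","wheel_grip","spare_wheel","spindle_seat","spindle_top","press","platen","box","glue_bottle"):
        try: print(q,[(np.round(d["pixel"],1).tolist(),round(d["conf"],2)) for d in env.place_of(q,n)])
        except Exception as e: print(q,e)
print(env.state()["t"], env.grip_point_offset)
E
```

```text
pics
scene [1110.59054205  304.23170483  923.39748065] [-0.62498743 -0.17575085 -0.76082494]
wheel [([356.6, 243.0], 0.89), ([399.5, 173.1], 0.63)]
wheel_grip [([366.2, 255.2], 0.97), ([421.2, 147.0], 0.63), ([266.0, 342.4], 0.45)]
spare_wheel [([432.4, 273.5], 0.91)]
spindle_seat [([163.9, 156.4], 0.75)]
spindle_top [([160.1, 145.9], 0.85)]
press [([189.3, 219.9], 0.58)]
platen [([176.9, 191.6], 0.92)]
box [([182.2, 213.8], 0.55)]
glue_bottle [([267.4, 344.4], 0.88), ([162.8, 155.7], 0.21)]
top [ 319.91734583  147.58934513 1166.42304308] [ 0.17202932 -0.00743478 -0.98518259]
wheel [([292.8, 219.2], 0.76), ([253.8, 331.5], 0.56)]
wheel_grip [([273.3, 189.1], 0.84), ([232.3, 361.3], 0.71)]
spare_wheel [([497.4, 190.6], 0.17)]
spindle_seat [([495.6, 193.5], 0.55)]
spindle_top [([505.7, 189.7], 0.65)]
press [([462.8, 209.3], 0.62)]
platen [([479.1, 200.7], 0.71), ([495.1, 191.9], 0.62)]
box []
glue_bottle [([336.8, 103.0], 0.91)]
1.0 18.8
```

View pics/scene0.png

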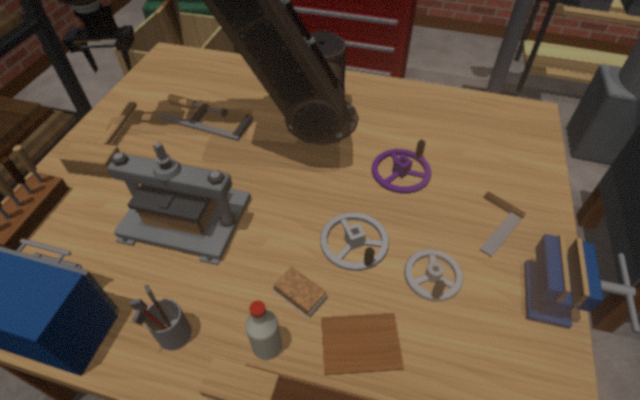

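View pics/top0.png

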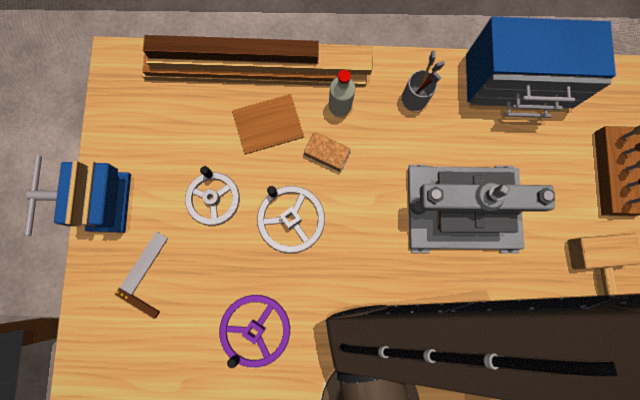

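The scene view shows three wheels:
- A silver one with a square hub at scene (356,243), top (292,219).
- A smaller silver one with a round hub at scene (435,275), top (211,198).
- A purple look-alike at scene (400,173), top (254,331).

The large silver one with the square bore fits the description. I'll confirm it in a crop.

Run:
```python
from h import *
a=env.read_camera("top")[:,:,::-1]; b=env.read_camera("scene")[:,:,::-1]
cv2.imwrite("pics/raw_top.png",a);cv2.imwrite("pics/raw_scene.png",b)
r=lambda im,x,y,w,h,f:cv2.resize(im[y:y+h,x:x+w],(w*f,h*f),interpolation=cv2.INTER_CUBIC)
o=np.zeros((600,800,3),np.uint8)
o[:300,:400]=r(a,248,176,100,75,4); o[:300,400:]=r(b,310,200,100,75,4)
o[300:,:400]=r(a,470,165,50,37,8)[:300,:400] if 0 else cv2.resize(a[172:212,470:523],(400,300),interpolation=cv2.INTER_CUBIC)
o[300:,400:]=cv2.resize(b[138:178,140:193],(400,300),interpolation=cv2.INTER_CUBIC)
cv2.imwrite("pics/crop1.png",o)
for n,P in(("scene",[356.6,243]),("top",[292.8,219.2])): print("wheel",n,atz(n,P,0))
print(tri([356.6,243],[292.8,219.2]))
for n,P in(("scene",[366.2,255.2]),("top",[273.3,189.1])): print("grip",n,atz(n,P,46))
for n,p,q in(("seat",[163.9,156.4],[495.6,193.5]),("top",[160.1,145.9],[505.7,189.7]),("platen",[176.9,191.6],[479.1,200.7]),("press",[189.3,219.9],[462.8,209.3])): print(n,tri(p,q))
print("bottle",atz("top",[336.8,103],0),atz("scene",[267.4,344.4],0))
```

```text
wheel scene [4.70354654e+02 2.22916791e+02 1.13686838e-13]
wheel top [469.3747467  210.31085267   0.        ]
(array([468.85225933, 216.56118581,  -3.85999144]), np.float64(12.249470908595082))
grip scene [531.5610688  257.26527867  46.        ]
grip top [540.97438033 261.28467085  46.        ]
seat (array([ 508.05168039, -244.32145283,  232.30213998]), np.float64(0.7096663687781222))
top (array([ 508.43190814, -247.77728294,  266.41629124]), np.float64(8.875354868548616))
platen (array([ 511.47197011, -248.31052838,  112.16427037]), np.float64(9.362006046269732))
press (array([ 508.39186215, -247.74531825,   -9.19015803]), np.float64(10.734225521746033))
bottle [801.8135115   98.60698518   0.        ] [788.71104282  89.24209493   0.        ]
```

View pics/crop1.png

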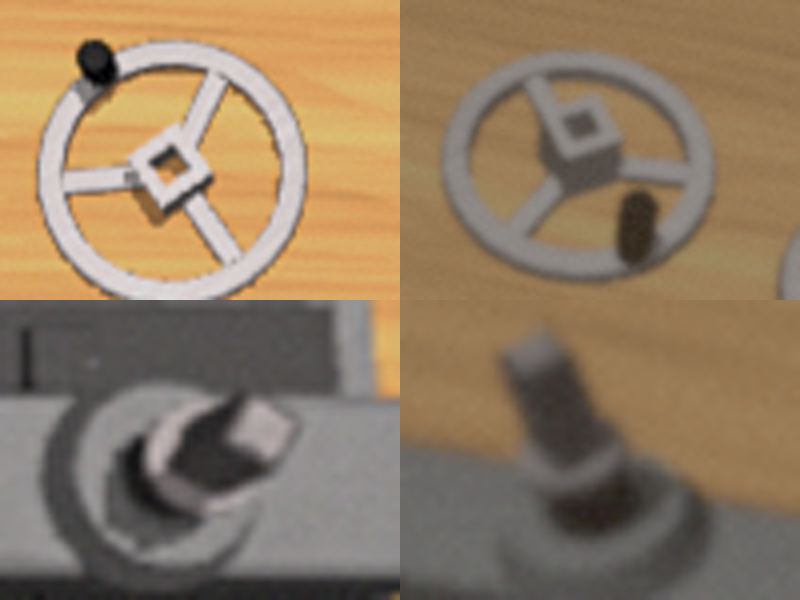

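The crop confirms it: the wheel at top (292,219) has the square hub and square bore. The spindle square also shows, with its top face near top px (505,190). Next I fit the poses against rendered models.

```bash
cat > fit.py <<'E'
from h import *
from scipy.optimize import minimize
S=8
def fill(m,n,P,x0,y0):
    q=proj(n,P); q=(q-[x0,y0]+0.5)*S-0.5
    cv2.fillConvexPoly(m,cv2.convexHull(np.round(q).astype(np.int32)),1)
def box(x0,x1,y0,y1,z0,z1): return np.array([[x,y,z] for x in(x0,x1) for y in(y0,y1) for z in(z0,z1)],float)
def render(n,x,y,yaw,x0,y0,w,h,z=0):
    m=np.zeros((h*S,w*S),np.uint8); c,s=np.cos(yaw),np.sin(yaw); R=np.array([[c,-s,0],[s,c,0],[0,0,1]]); T=lambda P:P@R.T+[x,y,z]
    for i in range(48):
        a=np.array([i,i+1])*2*np.pi/48
        fill(m,n,T(np.array([[r*np.cos(t),r*np.sin(t),zz] for r in(73,90) for t in a for zz in(0,16)])),x0,y0)
    for d in(60,180,300):
        t=np.radians(d); L=np.array([[np.cos(t),-np.sin(t),0],[np.sin(t),np.cos(t),0],[0,0,1]])
        fill(m,n,T(box(15,80,-6,6,0,12)@L.T),x0,y0)
    fill(m,n,T(box(-20,20,-20,20,0,48)),x0,y0)
    # through-hole
    hole=np.ones_like(m)
    for zz in(0,48):
        k=np.zeros_like(m); fill(k,n,T(np.array([[sx*10,sy*10,zz] for sx in(-1,1) for sy in(-1,1)],float)),x0,y0); hole&=k
    m[hole>0]=0
    t=np.arange(24)*np.pi/12
    fill(m,n,T(np.array([[81+12*np.cos(a),12*np.sin(a),zz] for a in t for zz in(19,75)])),x0,y0)
    return cv2.resize(m.astype(np.float32),(w,h),interpolation=cv2.INTER_AREA)
E
python3 - <<'E'
from fit import *
for n,c,f in(("top",(245,170,90,95),"pics/raw_top.png"),("scene",(310,200,90,80),"pics/raw_scene.png")):
    env.read_camera(n)
    x0,y0,w,h=c
    im=cv2.imread(f)[y0:y0+h,x0:x0+w]
    hsv=cv2.cvtColor(im,cv2.COLOR_BGR2HSV).astype(float)
    m=(hsv[...,1]<75)|(hsv[...,2]<70)
    tr=env.trace("wheel",n); k=min(tr,key=lambda d:abs(d["pixel"][0]-(x0+w/2))+abs(d["pixel"][1]-y0-h/2)); mt=np.array(k["pixels"])[y0:y0+h,x0:x0+w]
    for lab,mm in(("col",m),("trace",mt)):
        M=mm.astype(np.float32)
        f=lambda p:float(np.abs(render(n,p[0],p[1],p[2],*c)-M).sum())
        best=min((minimize(f,[469,215,y],method="Nelder-Mead",options=dict(initial_simplex=[[469,215,y],[477,215,y],[469,223,y],[469,215,y+.15]],xatol=.05,fatol=.1,maxiter=80)) for y in(.4,.6,.8)),key=lambda r:r.fun)
        print(n,lab,best.x,best.fun,M.sum())
    cv2.imwrite(f"pics/m_{n}.png",cv2.resize(np.hstack([m*255.,mt*255.,render(n,*best.x,*c)*255]),None,fx=2.5,fy=2.5))
print(env.state()["t"])
E
```

```text
Traceback (most recent call last):
  File "fit.py", line 12, in render
    fill(m,n,T(np.array([[r*np.cos(t),r*np.sin(t),zz] for r in(73,90) for t in a for zz in(0,16)])),x0,y0)
    ~~~~^^^^^^^^^^^^^^^^^^^^^^^^^^^^^^^^^^^^^^^^^^^^^^^^^^^^^^^^^^^^^^^^^^^^^^^^^^^^^^^^^^^^^^^^^^^^^^^^^^
  File "fit.py", line 5, in fill
    q=proj(n,P); q=(q-[x0,y0]+0.5)*S-0.5
  File "h.py", line 12, in proj
    K,d,r,t=cal(n); return cv2.projectPoints(np.array(P,float).reshape(-1,1,3),r,t,K,d)[0].reshape(-1,2)
            ~~~^^^
  File "h.py", line 4, in cal
    c=env.calibration(n); return [np.array(c[k],float) for k in("intrinsics","dist_coeffs","rvec","tvec")]
ValueError: time passes only in moves, steps and waits
```

```bash
python3 - <<'E'
import re
s=open("h.py").read()
s=s.replace("def cal(n):\n","_c={}\ndef cal(n):\n    if n not in _c: _c[n]=_cal(n)\n    return _c[n]\ndef _cal(n):\n")
open("h.py","w").write(s)
E
cat > wf.py <<'E'
from fit import *
for n,c,f in(("top",(245,170,90,95),"pics/raw_top.png"),("scene",(310,200,90,80),"pics/raw_scene.png")):
    env.read_camera(n)
    x0,y0,w,h=c
    im=cv2.imread(f)[y0:y0+h,x0:x0+w]
    hsv=cv2.cvtColor(im,cv2.COLOR_BGR2HSV).astype(float)
    m=(hsv[...,1]<75)|(hsv[...,2]<70)
    tr=env.trace("wheel",n); k=min(tr,key=lambda d:abs(d["pixel"][0]-(x0+w/2))+abs(d["pixel"][1]-y0-h/2)); mt=np.array(k["pixels"])[y0:y0+h,x0:x0+w]
    for lab,mm in(("col",m),("trace",mt)):
        M=mm.astype(np.float32)
        f=lambda p:float(np.abs(render(n,p[0],p[1],p[2],*c)-M).sum())
        best=min((minimize(f,[469,215,y],method="Nelder-Mead",options=dict(initial_simplex=[[469,215,y],[477,215,y],[469,223,y],[469,215,y+.15]],xatol=.05,fatol=.1,maxiter=80)) for y in(.4,.6,.8)),key=lambda r:r.fun)
        print(n,lab,best.x,best.fun,M.sum())
    cv2.imwrite(f"pics/m_{n}.png",cv2.resize(np.hstack([m*255.,mt*255.,render(n,*best.x,*c)*255]),None,fx=2.5,fy=2.5))
print(env.state()["t"])
E
python3 wf.py
```

```text
top col [469.62996197 215.88062573   0.6383352 ] 229.96875 1900.0
top trace [468.92847278 215.2174539    0.64927541] 263.796875 1871.0
scene col [466.46243108 214.60063762   0.64959197] 283.5625 2087.0
scene trace [467.54349198 214.48809837   0.6433956 ] 250.765625 2176.0
1.4[ WARN:0@12.347] global loadsave.cpp:1063 imwrite_ Unsupported depth image for selected encoder is fallbacked to CV_8U.
```

View pics/m_top.png

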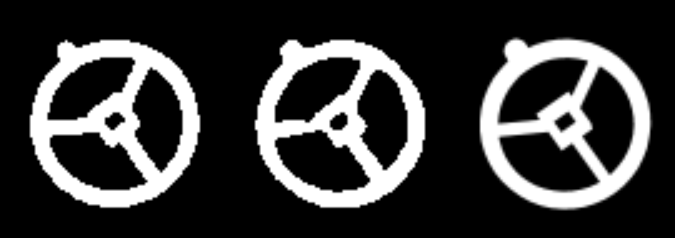

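Wheel pose: about (468.3, 215.1), yaw 0.645 rad. The fits from both cameras agree within 3 mm. Now the spindle.

Run:
```python
from h import *
a=cv2.imread("pics/raw_top.png");b=cv2.imread("pics/raw_scene.png")
o=np.zeros((400,800,3),np.uint8)
o[:,:400]=cv2.resize(a[178:203,486:511],(400,400),interpolation=cv2.INTER_CUBIC)
o[:,400:]=cv2.resize(b[140:165,150:175],(400,400),interpolation=cv2.INTER_CUBIC)
cv2.imwrite("pics/sp.png",o)
```

```text
(no output)
```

View pics/sp.png

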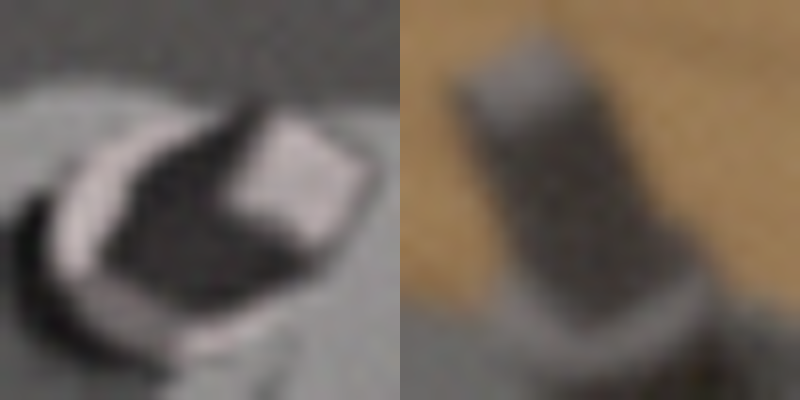

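Run:
```python
from h import *
C=(np.array([(272,118),(368,170),(322,245),(230,195)])+.5)/16-.5+[486,178]
ct=C.mean(0)
for sc in([157.5,145.2],[157.5,146],[158,145]): print(tri(sc,ct))
for z in(255,262,270,278):
    W=np.array([atz("top",p,z) for p in C]); e=np.roll(W,-1,0)-W
    print(z,W.mean(0),np.linalg.norm(e[:,:2],axis=1),np.degrees(np.arctan2(e[:,1],e[:,0]))%90)
# model overlay
a=cv2.imread("pics/raw_top.png");b=cv2.imread("pics/raw_scene.png")
for i,(x,y,zs,yw) in enumerate(((507,-246,232,.0),)): pass
def P(x,y,zs,yaw):
    c,s=np.cos(yaw),np.sin(yaw);out=[]
    for h,z in((9,0),(9,38),(5.5,42)):
        out.append([[x+c*u-s*v,y+s*u+c*v,zs+z] for u,v in((-h,-h),(h,-h),(h,h),(-h,h),(-h,-h))])
    t=np.linspace(0,2*np.pi,33); out.append([[x+17*np.cos(k),y+17*np.sin(k),zs] for k in t])
    return out
import pickle
def draw(x,y,zs,yaw,name):
    o=np.zeros((400,800,3),np.uint8)
    for k,(im,n,ox,oy) in enumerate(((a,"top",486,178),(b,"scene",150,140))):
        q=np.ascontiguousarray(cv2.resize(im[oy:oy+25,ox:ox+25],(400,400),interpolation=cv2.INTER_CUBIC))
        for poly in P(x,y,zs,yaw):
            p=((proj(n,poly)-[ox,oy]+.5)*16-.5).round().astype(np.int32)
            cv2.polylines(q,[p],False,(0,255,0),1)
        o[:,k*400:k*400+400]=q
    cv2.imwrite("pics/"+name,o)
W=np.array([atz("top",p,272) for p in C]);e=np.roll(W,-1,0)-W
yaw=np.mean(np.arctan2(e[:,1],e[:,0])%(np.pi/2))
draw(W.mean(0)[0],W.mean(0)[1],230,yaw,"ov1.png")
```

```text
(array([ 510.96840037, -247.42745436,  269.35042876]), np.float64(0.8678787132376016))
(array([ 511.35423806, -248.17727218,  267.15091087]), np.float64(1.290350174809476))
(array([ 510.643181  , -246.64887791,  270.02537899]), np.float64(1.7921604060751473))
255 [ 514.20547838 -254.20625434  255.        ] [14.43958492 12.43925334 13.81944468 12.39117782] [62.04014914 57.17975669 61.99478597 60.03383623]
262 [ 512.71328774 -251.12034466  262.        ] [14.32868462 12.34371617 13.71330723 12.29600989] [62.04014914 57.17975669 61.99478597 60.03383623]
270 [ 511.00792702 -247.59359073  270.        ] [14.20194141 12.23453084 13.5920073  12.18724654] [62.04014914 57.17975669 61.99478597 60.03383623]
278 [ 509.3025663  -244.06683681  278.        ] [14.0751982  12.12534551 13.47070736 12.07848319] [62.04014914 57.17975669 61.99478597 60.03383623]
```

View pics/ov1.png

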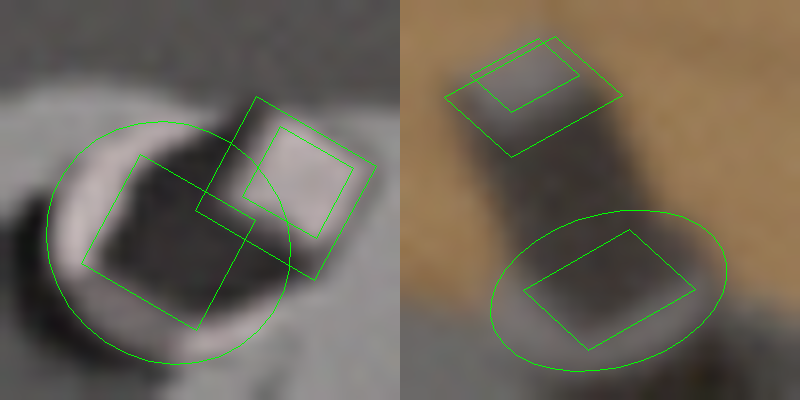

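Run:
```python
from h import *
from scipy.spatial.transform import Rotation as R
s=env.state()
for k in("t","joints","eef_pos","tcp_rot","ft_force","opening"): print(k,np.round(s[k],3))
M=R.from_euler("xyz",s["tcp_rot"]).as_matrix(); print(M.round(3), np.degrees(np.arctan2(M[1,1],M[0,1])))
```

```text
t 1.4
joints [-1.364  0.491  1.559  0.     1.092 -0.106]
eef_pos [ 192.343 -594.687  177.75 ]
tcp_rot [3.142 0.    0.313]
ft_force [-0.706 -0.021  0.712]
opening 1.001
[[ 0.951  0.308  0.   ]
 [ 0.308 -0.951 -0.   ]
 [-0.     0.    -1.   ]] -72.07920064088792
```

Emit:
{"name": "drive_tool", "arguments": {"commands": [{"dx":16,"dy":22,"dz":30,"yaw":4},{"dx":16,"dy":22,"dz":30,"yaw":4},{"dx":16,"dy":22,"dz":30,"yaw":4},{"dx":18,"dy":24,"dz":26,"yaw":4},{"dx":22,"dy":28,"dz":20,"yaw":3}], "grip": 1.0}}

```text
t: 1.82
eef_pos: [280.6, -476.2, 316.0]
tcp_rot: [3.139, 0.001, 0.647]
ft_force: [-0.4, -1.2, 0.6]
opening: 1.0
```

Emit:
{"name": "drive_tool", "arguments": {"commands": [{"dx":20,"dy":35,"dz":6},{"dx":20,"dy":35,"dz":6},{"dx":20,"dy":35,"dz":6},{"dx":20,"dy":35},{"dx":20,"dy":35}]}}

```text
invalid input
```

Emit:
{"name": "drive_tool", "arguments": {"commands": [{"dx":20,"dy":35},{"dx":20,"dy":35},{"dx":20,"dy":35},{"dx":20,"dy":35},{"dx":15,"dy":38}]}}

```text
invalid input
```

Emit:
{"name": "drive_tool", "arguments": {"commands": [{"dx":20,"dy":35,"dz":6,"yaw":0},{"dx":20,"dy":35,"dz":6,"yaw":0},{"dx":20,"dy":35,"dz":6,"yaw":0},{"dx":20,"dy":35,"dz":0,"yaw":0},{"dx":20,"dy":35,"dz":0,"yaw":0}]}}

```text
t: 2.23
eef_pos: [380.9, -299.9, 332.3]
tcp_rot: [3.14, -0.0, 0.644]
ft_force: [1.6, -0.0, -0.1]
opening: 1.0
```

Emit:
{"name": "drive_tool", "arguments": {"commands": [{"dx":20,"dy":36,"dz":0,"yaw":0},{"dx":20,"dy":36,"dz":0,"yaw":0},{"dx":20,"dy":36,"dz":0,"yaw":0},{"dx":10,"dy":40,"dz":0,"yaw":0},{"dx":5,"dy":40,"dz":0,"yaw":0}]}}

```text
t: 2.65
eef_pos: [456.1, -111.8, 331.6]
tcp_rot: [3.142, -0.0, 0.645]
ft_force: [1.4, -0.3, 0.2]
opening: 1.004
```

Emit:
{"name": "drive_tool", "arguments": {"commands": [{"dx":2,"dy":40,"dz":0,"yaw":0},{"dx":2,"dy":40,"dz":0,"yaw":0},{"dx":2,"dy":40,"dz":0,"yaw":0},{"dx":2,"dy":38,"dz":-16,"yaw":0},{"dx":2,"dy":32,"dz":-26,"yaw":0}]}}

```text
t: 3.07
eef_pos: [466.0, 78.8, 291.4]
tcp_rot: [3.139, -0.004, 0.645]
ft_force: [1.4, -0.4, -1.4]
opening: 1.001
```

Emit:
{"name": "drive_tool", "arguments": {"commands": [{"dx":1,"dy":30,"dz":-28,"yaw":0},{"dx":1,"dy":30,"dz":-28,"yaw":0},{"dx":1,"dy":30,"dz":-28,"yaw":0},{"dx":0,"dy":30,"dz":-28,"yaw":0},{"dx":0,"dy":0,"dz":0,"yaw":0}]}}

```text
t: 3.48
eef_pos: [466.0, 199.4, 173.2]
tcp_rot: [-3.139, 0.006, 0.647]
ft_force: [-0.1, -0.4, 0.3]
opening: 0.996
```

Emit:
{"name": "drive_tool", "arguments": {"commands": [{"dx":2,"dy":16,"dz":-30,"yaw":0},{"dx":0,"dy":0,"dz":-35,"yaw":0},{"dx":0,"dy":0,"dz":-35,"yaw":0},{"dx":0,"dy":0,"dz":-30,"yaw":0},{"dx":0,"dy":0,"dz":-20,"yaw":0}]}}

```text
t: 3.9
eef_pos: [469.7, 211.8, 25.8]
tcp_rot: [-3.141, 0.002, 0.645]
ft_force: [0.2, -0.1, -0.6]
opening: 0.995
```

Emit:
{"name": "drive_tool", "arguments": {"commands": [{"dx":0,"dy":0,"dz":0,"yaw":0},{"dx":0,"dy":0,"dz":0,"yaw":0}]}}

```text
t: 4.07
eef_pos: [470.5, 212.0, 27.9]
tcp_rot: [-3.141, 0.001, 0.644]
ft_force: [0.1, 0.7, -0.1]
opening: 1.0
```

Run:
```python
from h import *
a=env.read_camera("top")[:,:,::-1]; b=env.read_camera("scene")[:,:,::-1]
o=np.hstack([cv2.resize(a[170:265,245:340],(400,400),interpolation=cv2.INTER_CUBIC),cv2.resize(b[190:285,310:405],(400,400),interpolation=cv2.INTER_CUBIC)])
cv2.imwrite("pics/g1.png",o)
```

```text
(no output)
```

View pics/g1.png

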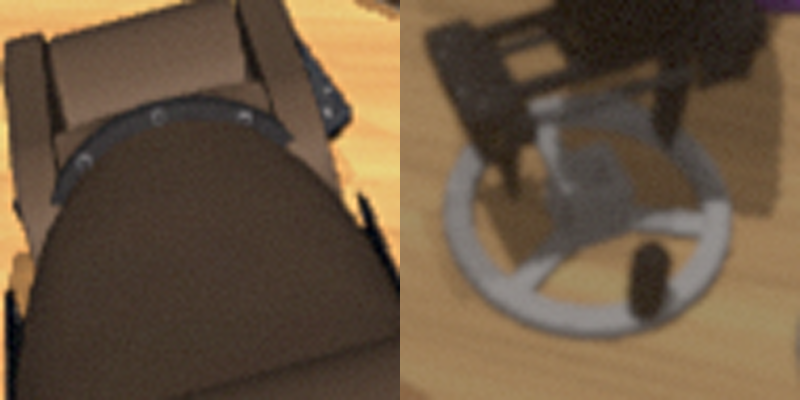

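The fingers straddle the hub. I make a small correction and close.

Emit:
{"name": "drive_tool", "arguments": {"commands": [{"dx":-2,"dy":3,"dz":-5,"yaw":0},{"dx":0,"dy":0,"dz":0,"yaw":0}]}}

```text
t: 4.33
eef_pos: [468.5, 215.7, 23.5]
tcp_rot: [3.141, -0.002, 0.644]
ft_force: [0.2, 0.4, -0.2]
opening: 0.998
```

Emit:
{"name": "drive_tool", "arguments": {"commands": [{"dx":0,"dy":0,"dz":0,"yaw":0},{"dx":0,"dy":0,"dz":0,"yaw":0},{"dx":0,"dy":0,"dz":0,"yaw":0},{"dx":0,"dy":0,"dz":0,"yaw":0},{"dx":0,"dy":0,"dz":0,"yaw":0}], "grip": 0.0}}

```text
t: 4.75
eef_pos: [468.4, 215.3, 22.9]
tcp_rot: [3.141, -0.0, 0.644]
ft_force: [0.3, 0.6, -0.2]
opening: 0.706
```

Emit:
{"name": "drive_tool", "arguments": {"commands": [{"dx":0,"dy":0,"dz":0,"yaw":0},{"dx":0,"dy":0,"dz":0,"yaw":0},{"dx":0,"dy":0,"dz":0,"yaw":0}]}}

```text
t: 5.0
eef_pos: [468.3, 215.3, 22.7]
tcp_rot: [3.142, 0.0, 0.644]
ft_force: [-0.1, -0.7, -0.7]
opening: 0.493
```

Emit:
{"name": "drive_tool", "arguments": {"commands": [{"dx":0,"dy":0,"dz":0,"yaw":0},{"dx":0,"dy":0,"dz":0,"yaw":0},{"dx":0,"dy":0,"dz":0,"yaw":0},{"dx":0,"dy":0,"dz":0,"yaw":0}]}}

```text
t: 5.33
eef_pos: [468.3, 215.3, 22.7]
tcp_rot: [3.142, 0.0, 0.644]
ft_force: [0.2, -0.3, 0.2]
opening: 0.219
```

Emit:
{"name": "drive_tool", "arguments": {"commands": [{"dx":0,"dy":0,"dz":5,"yaw":0},{"dx":0,"dy":0,"dz":10,"yaw":0},{"dx":0,"dy":0,"dz":20,"yaw":0},{"dx":0,"dy":0,"dz":30,"yaw":0},{"dx":0,"dy":0,"dz":35,"yaw":0}]}}

```text
t: 5.75
eef_pos: [467.6, 215.1, 123.8]
tcp_rot: [-3.141, 0.002, 0.644]
ft_force: [1.0, 0.4, -0.1]
opening: 0.007
```

Run:
```python
from h import *
snap("scene","g2.png",(280,130,440,280),4)
```

```text
(no output)
```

View pics/g2.png

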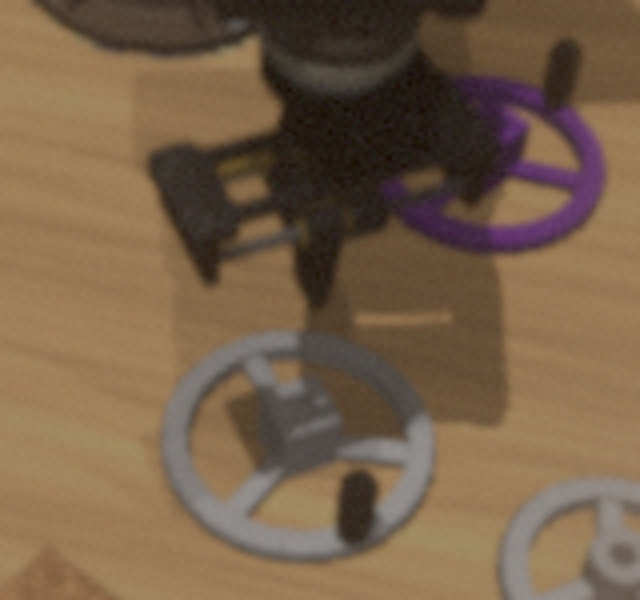

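Run:
```python
from h import *
s=env.state(); print(s["eef_pos"],s["opening"])
print("tcp",proj("scene",[s["eef_pos"]]))
print("tcp at grasp",proj("scene",[[468.3,215.3,22.7],[468.3,215.3,48],[468.3,215.3,0]]))
for p in([337,236],[373,223]): print(atz("scene",p,28),atz("scene",p,60))
for n in("scene","top"):
    env.read_camera(n); print([(np.round(d["pixel"],1).tolist(),round(d["conf"],2)) for d in env.place_of("wheel",n)],[(np.round(d["pixel"],1).tolist(),round(d["conf"],2)) for d in env.place_of("wheel_grip",n)])
snap("scene","g3.png"); snap("top","g3t.png")
```

```text
[470.4666065  216.07435288 130.56130515] 0.0009478930357154173
tcp [[357.05543954 211.24538497]]
tcp at grasp [[354.41728758 236.73632537]
 [354.97280513 230.94254284]
 [353.93490027 241.76335168]]
[481.3823965  171.90405083  28.        ] [503.86923736 176.63321862  60.        ]
[415.88178402 253.84210992  28.        ] [440.70950661 255.64294929  60.        ]
[([355.6, 242.5], 0.77), ([401.3, 174.2], 0.69)] [([421.0, 150.7], 0.91), ([371.7, 255.3], 0.75)]
[([252.9, 334.1], 0.6)] [([232.3, 363.0], 0.79)]
```

View pics/g3.png

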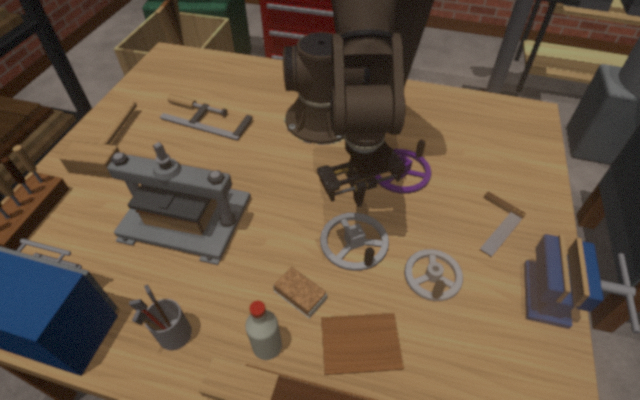

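View pics/g3t.png

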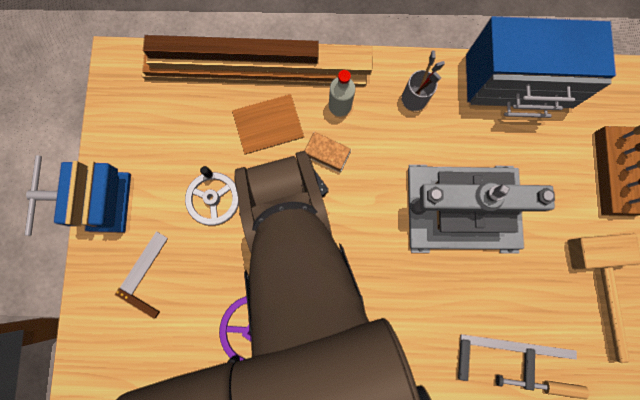

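Emit:
{"name": "drive_tool", "arguments": {"commands": [{"dx":0,"dy":0,"dz":-20,"yaw":0},{"dx":0,"dy":0,"dz":-20,"yaw":0},{"dx":0,"dy":0,"dz":-15,"yaw":0},{"dx":0,"dy":0,"dz":0,"yaw":0},{"dx":0,"dy":0,"dz":0,"yaw":0}]}}

```text
t: 6.62
eef_pos: [467.9, 215.1, 67.0]
tcp_rot: [-3.141, 0.002, 0.644]
ft_force: [0.1, 0.5, 1.3]
opening: 0.007
```

Run:
```python
from h import *
b=env.read_camera("scene")[:,:,::-1]; s=env.state(); print(s["eef_pos"],s["opening"],np.round(s["joints"],4))
x,y=310,165
o=np.ascontiguousarray(cv2.resize(b[y:y+100,x:x+100],(600,600),interpolation=cv2.INTER_CUBIC))
for k,P in enumerate(proj("scene",[s["eef_pos"]+np.array([0,0,d]) for d in(0,30,48)])):
    cv2.circle(o,tuple(((P-[x,y]+.5)*6).astype(int)),4,((0,255,0),(0,0,255),(255,0,0))[k],1)
cv2.imwrite("pics/g4.png",o)
```

```text
[468.39808706 215.3411797   67.79909963] 0.0071599206106264445 [ 3.0280e-01  4.8720e-01  1.9397e+00 -1.0000e-04  7.1550e-01  1.2293e+00]
```

View pics/g4.png

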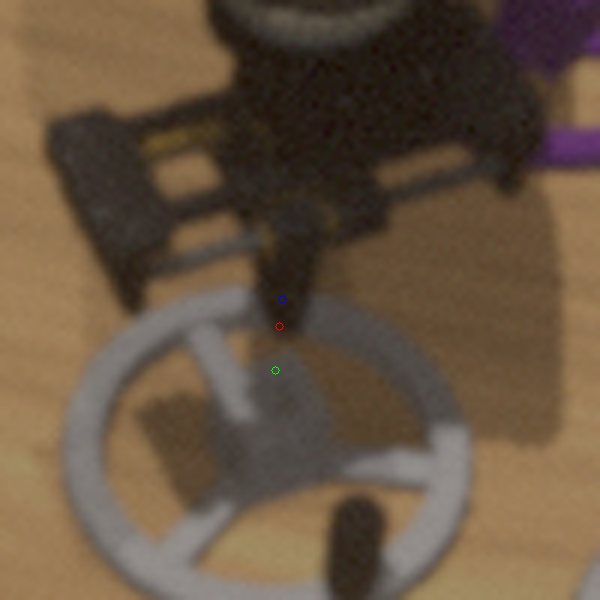

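Tip shows at crop (285,335), about 28 mm higher than the reported TCP. That matches the fingers having closed above the hub, which is 48 mm tall. I'll reopen and go lower carefully, watching the force.

Emit:
{"name": "drive_tool", "arguments": {"commands": [{"dx":0,"dy":0,"dz":0,"yaw":0},{"dx":0,"dy":0,"dz":0,"yaw":0},{"dx":0,"dy":0,"dz":0,"yaw":0},{"dx":0,"dy":0,"dz":0,"yaw":0},{"dx":0,"dy":0,"dz":0,"yaw":0}], "grip": 0.8}}

```text
t: 7.08
eef_pos: [468.5, 215.3, 68.1]
tcp_rot: [3.141, -0.001, 0.644]
ft_force: [0.9, -0.2, -0.2]
opening: 0.299
```

Emit:
{"name": "drive_tool", "arguments": {"commands": [{"dx":0,"dy":0,"dz":-10,"yaw":0},{"dx":0,"dy":0,"dz":-10,"yaw":0},{"dx":0,"dy":0,"dz":-10,"yaw":0},{"dx":0,"dy":0,"dz":-10,"yaw":0},{"dx":0,"dy":0,"dz":-7,"yaw":0}]}}

```text
t: 7.5
eef_pos: [467.8, 215.1, 19.0]
tcp_rot: [-3.141, 0.002, 0.644]
ft_force: [-0.9, -0.5, 0.0]
opening: 0.649
```

Emit:
{"name": "drive_tool", "arguments": {"commands": [{"dx":0,"dy":0,"dz":-5,"yaw":0},{"dx":0,"dy":0,"dz":-5,"yaw":0},{"dx":0,"dy":0,"dz":0,"yaw":0}]}}

```text
t: 7.75
eef_pos: [468.0, 215.2, 9.8]
tcp_rot: [-3.141, 0.001, 0.644]
ft_force: [0.8, -0.2, 0.7]
opening: 0.79
```

Emit:
{"name": "drive_tool", "arguments": {"commands": [{"dx":0,"dy":0,"dz":-5,"yaw":0},{"dx":0,"dy":0,"dz":-3,"yaw":0},{"dx":0,"dy":0,"dz":0,"yaw":0}]}}

```text
t: 8.0
eef_pos: [468.2, 215.2, 2.4]
tcp_rot: [3.142, 0.0, 0.644]
ft_force: [1.1, 0.5, 0.7]
opening: 0.795
```

Run:
```python
from h import *
b=env.read_camera("scene")[:,:,::-1]; s=env.state(); print(s["eef_pos"],s["opening"],np.round(s["ft_force"],1))
x,y=310,180
o=np.ascontiguousarray(cv2.resize(b[y:y+100,x:x+100],(600,600),interpolation=cv2.INTER_CUBIC))
cv2.imwrite("pics/g5.png",o)
```

```text
[468.30016808 215.29478256   2.62782909] 0.7995042438406518 [0.4 0.2 0.9]
```

View pics/g5.png

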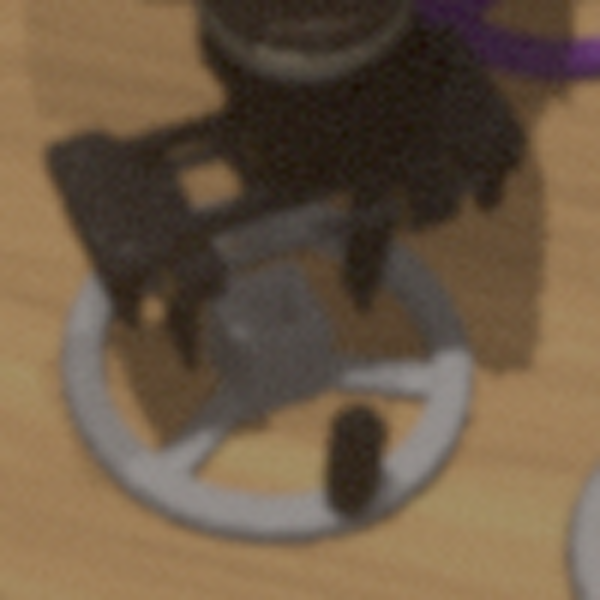

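Now the tips flank the hub, with the tips truly about 25 mm up. I go 5 mm lower and close.

Emit:
{"name": "drive_tool", "arguments": {"commands": [{"dx":0,"dy":0,"dz":-5,"yaw":0},{"dx":0,"dy":0,"dz":0,"yaw":0}]}}

```text
t: 8.22
eef_pos: [468.2, 215.3, -2.7]
tcp_rot: [-3.142, 0.0, 0.644]
ft_force: [-0.1, -0.2, -1.4]
opening: 0.801
```

Emit:
{"name": "drive_tool", "arguments": {"commands": [{"dx":0,"dy":0,"dz":0,"yaw":0},{"dx":0,"dy":0,"dz":0,"yaw":0},{"dx":0,"dy":0,"dz":0,"yaw":0},{"dx":0,"dy":0,"dz":0,"yaw":0},{"dx":0,"dy":0,"dz":0,"yaw":0}], "grip": 0.0}}

```text
t: 8.63
eef_pos: [468.4, 215.3, -2.1]
tcp_rot: [3.141, -0.0, 0.644]
ft_force: [-0.9, -0.6, -0.3]
opening: 0.508
```

Emit:
{"name": "drive_tool", "arguments": {"commands": [{"dx":0,"dy":0,"dz":0,"yaw":0},{"dx":0,"dy":0,"dz":0,"yaw":0},{"dx":0,"dy":0,"dz":0,"yaw":0}]}}

```text
t: 8.88
eef_pos: [468.2, 215.4, -2.2]
tcp_rot: [-3.142, 0.0, 0.644]
ft_force: [-0.8, 1.1, 1.2]
opening: 0.422
```

Opening 0.422 is 40 mm, so the hub is gripped. Lift.

Emit:
{"name": "drive_tool", "arguments": {"commands": [{"dx":0,"dy":0,"dz":0,"yaw":0},{"dx":0,"dy":0,"dz":5,"yaw":0},{"dx":0,"dy":0,"dz":15,"yaw":0},{"dx":0,"dy":0,"dz":25,"yaw":0},{"dx":0,"dy":0,"dz":35,"yaw":0}]}}

```text
t: 9.3
eef_pos: [466.7, 214.6, 76.7]
tcp_rot: [-3.14, 0.005, 0.644]
ft_force: [0.1, -0.6, -6.7]
opening: 0.419
```

Emit:
{"name": "drive_tool", "arguments": {"commands": [{"dx":0,"dy":0,"dz":38,"yaw":0},{"dx":0,"dy":0,"dz":38,"yaw":0},{"dx":0,"dy":0,"dz":38,"yaw":0},{"dx":0,"dy":0,"dz":30,"yaw":0},{"dx":0,"dy":0,"dz":20,"yaw":0}]}}

```text
t: 9.72
eef_pos: [468.4, 215.2, 244.9]
tcp_rot: [3.14, -0.002, 0.644]
ft_force: [0.7, -0.0, -6.3]
opening: 0.422
```

Run:
```python
from h import *
print(env.state()["eef_pos"],env.state()["opening"])
snap("scene","g6.png",(280,80,480,230),4)
```

```text
[468.37455498 215.20554203 244.88758074] 0.4220936828696181
```

View pics/g6.png

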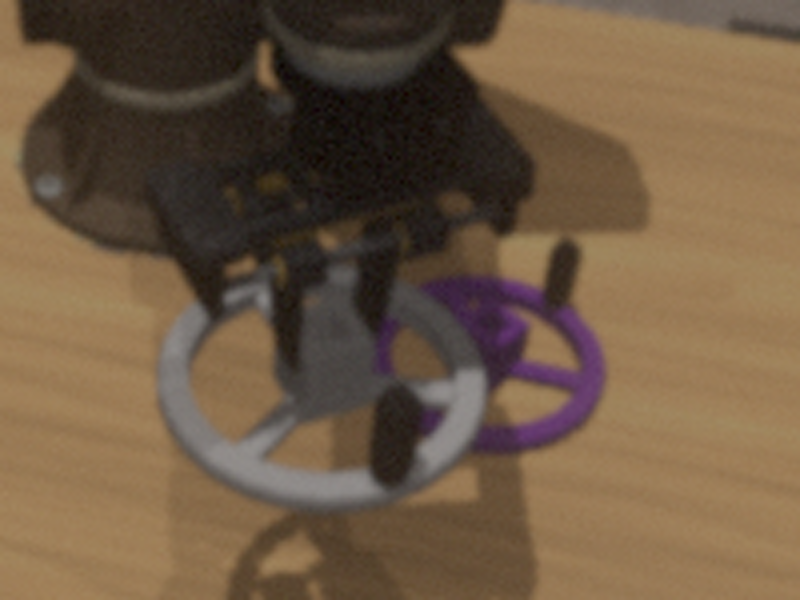

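Wheel held level (6.5 N). Move it above the spindle.

Emit:
{"name": "drive_tool", "arguments": {"commands": [{"dx":0,"dy":-15,"dz":25,"yaw":0},{"dx":2,"dy":-25,"dz":25,"yaw":1},{"dx":3,"dy":-33,"dz":15,"yaw":2},{"dx":4,"dy":-37,"dz":0,"yaw":2},{"dx":4,"dy":-37,"dz":0,"yaw":2}]}}

```text
t: 10.18
eef_pos: [480.8, 67.0, 306.3]
tcp_rot: [-3.142, 0.0, 0.769]
ft_force: [1.1, 0.2, -6.8]
opening: 0.417
```

Emit:
{"name": "drive_tool", "arguments": {"commands": [{"dx":4,"dy":-37,"dz":0,"yaw":2},{"dx":4,"dy":-37,"dz":0,"yaw":2},{"dx":4,"dy":-37,"dz":0,"yaw":2},{"dx":4,"dy":-37,"dz":0,"yaw":2},{"dx":4,"dy":-37,"dz":0,"yaw":2}]}}

```text
t: 10.6
eef_pos: [500.5, -118.5, 305.3]
tcp_rot: [-3.139, 0.001, 0.943]
ft_force: [0.8, -0.4, -7.2]
opening: 0.418
```

Emit:
{"name": "drive_tool", "arguments": {"commands": [{"dx":4,"dy":-37,"dz":0,"yaw":2},{"dx":3,"dy":-33,"dz":0,"yaw":2},{"dx":2,"dy":-22,"dz":0,"yaw":2},{"dx":0,"dy":-10,"dz":0,"yaw":0},{"dx":0,"dy":0,"dz":0,"yaw":0}]}}

```text
t: 11.02
eef_pos: [509.7, -220.4, 304.8]
tcp_rot: [-3.139, 0.0, 1.043]
ft_force: [-0.3, 0.3, -8.2]
opening: 0.417
```

Emit:
{"name": "drive_tool", "arguments": {"commands": [{"dx":1,"dy":-18,"dz":0,"yaw":0},{"dx":0,"dy":-9,"dz":0,"yaw":0},{"dx":0,"dy":0,"dz":0,"yaw":0},{"dx":0,"dy":0,"dz":0,"yaw":0}]}}

```text
t: 11.35
eef_pos: [511.1, -245.0, 306.2]
tcp_rot: [-3.14, -0.0, 1.045]
ft_force: [-0.3, 1.3, -7.0]
opening: 0.418
```

Run:
```python
from h import *
s=env.state();print(s["eef_pos"],s["tcp_rot"])
for n,c in(("scene",(90,60,260,190)),("top",(420,120,590,250))):
    snap(n,n+"7.png",c,4)
    for q in("wheel","wheel_grip","spindle_top","spindle_seat"): print(n,q,[(np.round(d["pixel"],1).tolist(),round(d["conf"],2)) for d in env.place_of(q,n)])
e=s["eef_pos"]; print(proj("scene",[[e[0],e[1],e[2]+2.2]]),proj("top",[[e[0],e[1],e[2]+2.2]]))
```

```text
[ 511.13290146 -244.96312838  306.22332776] [-3.14049524e+00 -3.37403687e-04  1.04536622e+00]
scene wheel [([154.8, 132.3], 0.96), ([400.4, 172.5], 0.88)]
scene wheel_grip [([420.4, 150.1], 0.84), ([167.2, 132.3], 0.73)]
scene spindle_top [([159.6, 142.3], 0.68)]
scene spindle_seat [([162.3, 154.8], 0.81), ([165.5, 132.5], 0.73)]
top wheel [([516.2, 182.7], 0.84), ([253.8, 332.6], 0.58), ([213.9, 195.5], 0.34)]
top wheel_grip [([485.4, 156.2], 0.85), ([233.0, 360.8], 0.72)]
top spindle_top [([506.7, 191.9], 0.65)]
top spindle_seat [([496.3, 192.3], 0.67), ([339.0, 103.7], 0.23)]
[[153.08118313 132.1666742 ]] [[510.94395265 185.07808017]]
```

View pics/scene7.png

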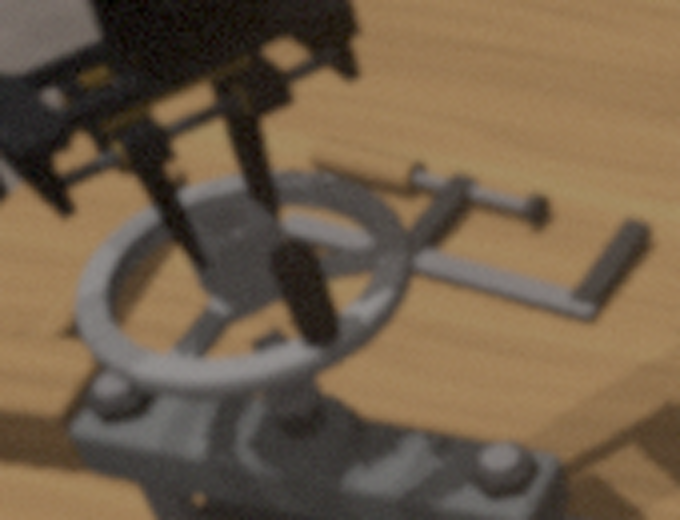

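View pics/top7.png

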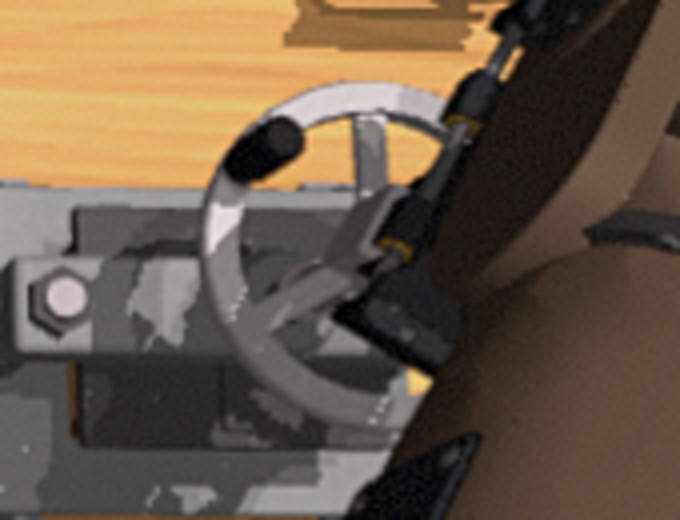

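```bash
cat > ov.py <<'E'
from h import *
def wheel_lines(x,y,z,yaw):
    t=np.linspace(0,2*np.pi,73); L=[]
    for r,zz in((90,0),(90,16),(73,16)): L.append([[r*np.cos(k),r*np.sin(k),zz] for k in t])
    for zz in(19,75): L.append([[81+12*np.cos(k),12*np.sin(k),zz] for k in t])
    L.append([[u,v,48] for u,v in((-20,-20),(20,-20),(20,20),(-20,20),(-20,-20))])
    c,s=np.cos(yaw),np.sin(yaw);R=np.array([[c,-s,0],[s,c,0],[0,0,1]])
    return [np.array(l)@R.T+[x,y,z] for l in L]
def overlay(x,y,z,yaw,name,crops={"scene":(100,70,100,100),"top":(465,125,100,100)}):
    o=[]
    for n,(ox,oy,w,h) in crops.items():
        im=env.read_camera(n)[:,:,::-1]
        q=np.ascontiguousarray(cv2.resize(im[oy:oy+h,ox:ox+w],(400,400),interpolation=cv2.INTER_CUBIC)); f=400/w
        for l in wheel_lines(x,y,z,yaw): cv2.polylines(q,[((proj(n,l)-[ox,oy]+.5)*f-.5).round().astype(np.int32)],False,(0,255,0),1)
        o.append(q)
    cv2.imwrite("pics/"+name,np.hstack(o))
E
python3 - <<'E'
from ov import *
e=env.state()["eef_pos"]; overlay(e[0],e[1],e[2]+2.2,env.state()["tcp_rot"][2],"ov2.png")
E
```

```text
(no output)
```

View pics/ov2.png

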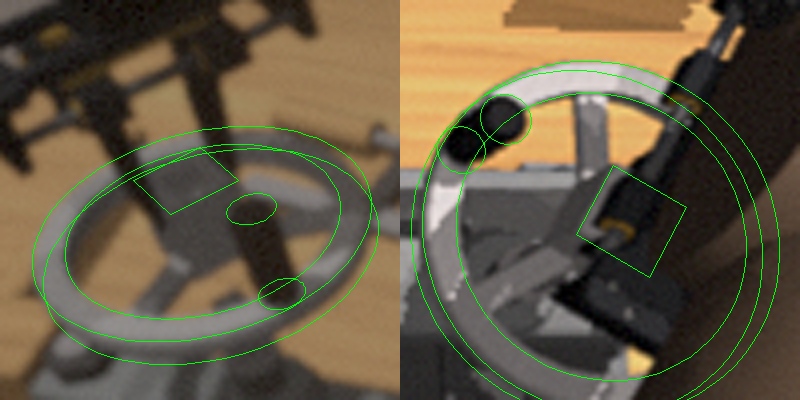

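Overlay of the predicted wheel matches both views to 1–2 mm. The spindle is at about (511,-247). Nudge and descend.

Emit:
{"name": "drive_tool", "arguments": {"commands": [{"dx":0,"dy":-2,"dz":-10,"yaw":0},{"dx":0,"dy":0,"dz":-10,"yaw":0},{"dx":0,"dy":0,"dz":-8,"yaw":0},{"dx":0,"dy":0,"dz":0,"yaw":0},{"dx":0,"dy":0,"dz":0,"yaw":0}]}}

```text
t: 12.37
eef_pos: [511.1, -247.6, 277.9]
tcp_rot: [-3.14, -0.0, 1.046]
ft_force: [0.8, -0.0, -6.4]
opening: 0.418
```

Run:
```python
from h import *
print(env.state()["eef_pos"],env.state()["ft_force"])
a=env.read_camera("top")[:,:,::-1]; b=env.read_camera("scene")[:,:,::-1]
cv2.imwrite("pics/d1.png",np.hstack([cv2.resize(b[110:160,130:180],(400,400),interpolation=cv2.INTER_CUBIC),cv2.resize(a[160:210,475:525],(400,400),interpolation=cv2.INTER_CUBIC)]))
```

```text
[ 511.13720745 -247.60447975  277.90673714] [ 0.80459544 -0.02044605 -6.42440668]
```

View pics/d1.png

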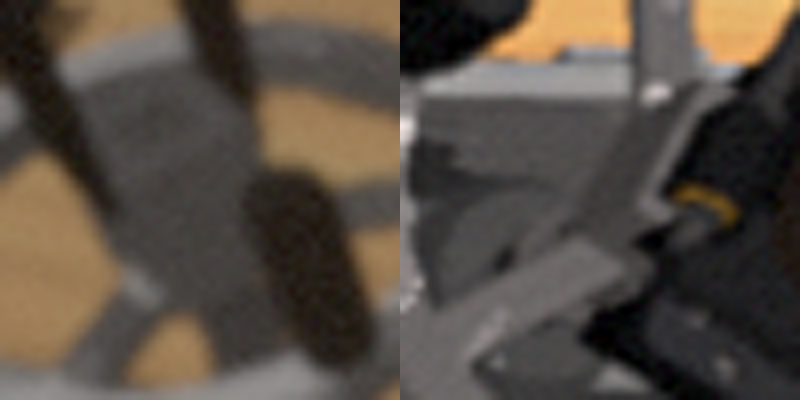

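Emit:
{"name": "drive_tool", "arguments": {"commands": [{"dx":0,"dy":0,"dz":-4,"yaw":0},{"dx":0,"dy":0,"dz":-4,"yaw":0},{"dx":0,"dy":0,"dz":0,"yaw":0}]}}

```text
t: 12.72
eef_pos: [511.1, -247.5, 269.9]
tcp_rot: [-3.141, -0.0, 1.046]
ft_force: [0.1, -0.6, -7.0]
opening: 0.416
```

Emit:
{"name": "drive_tool", "arguments": {"commands": [{"dx":0,"dy":0,"dz":-2,"yaw":0},{"dx":0,"dy":0,"dz":-2,"yaw":0},{"dx":0,"dy":0,"dz":0,"yaw":0}]}}

```text
t: 12.97
eef_pos: [511.2, -247.6, 266.4]
tcp_rot: [-3.141, -0.0, 1.046]
ft_force: [-0.6, -0.7, -7.3]
opening: 0.42
```

Emit:
{"name": "drive_tool", "arguments": {"commands": [{"dx":0,"dy":0,"dz":-2,"yaw":0},{"dx":0,"dy":0,"dz":-1,"yaw":0},{"dx":0,"dy":0,"dz":0,"yaw":0}]}}

```text
t: 13.22
eef_pos: [511.4, -247.7, 265.1]
tcp_rot: [3.14, 0.0, 1.046]
ft_force: [-3.7, 1.3, 4.9]
opening: 0.417
```

Emit:
{"name": "drive_tool", "arguments": {"commands": [{"dx":-1,"dy":0.5,"dz":0,"yaw":0},{"dx":0,"dy":0,"dz":0,"yaw":0}]}}

```text
t: 13.38
eef_pos: [510.4, -247.2, 264.2]
tcp_rot: [3.14, 0.0, 1.046]
ft_force: [-1.0, 0.4, -6.3]
opening: 0.415
```

Run:
```python
from h import *
s=env.state(); print(s["eef_pos"],s["ft_force"],s["moment"],s["tcp_rot"])
```

```text
[ 510.39753283 -247.2248191   264.22619262] [-0.98086441  0.41654481 -6.30395359] [ 0.13244571  0.25012161 -0.00138146] [3.14042292e+00 5.28337953e-05 1.04582921e+00]
```

Force cleared and it sank further. Continue.

Emit:
{"name": "drive_tool", "arguments": {"commands": [{"dx":0,"dy":0,"dz":-1,"yaw":0},{"dx":0,"dy":0,"dz":-1,"yaw":0},{"dx":0,"dy":0,"dz":0,"yaw":0}]}}

```text
t: 13.63
eef_pos: [510.2, -247.1, 261.0]
tcp_rot: [-3.141, -0.0, 1.046]
ft_force: [0.2, 0.2, -6.7]
opening: 0.416
```

Emit:
{"name": "drive_tool", "arguments": {"commands": [{"dx":0,"dy":0,"dz":-1.5,"yaw":0},{"dx":0,"dy":0,"dz":-1.5,"yaw":0},{"dx":0,"dy":0,"dz":0,"yaw":0}]}}

```text
t: 13.88
eef_pos: [510.2, -247.1, 258.2]
tcp_rot: [-3.141, -0.0, 1.046]
ft_force: [-0.4, 0.9, -6.8]
opening: 0.415
```

Emit:
{"name": "drive_tool", "arguments": {"commands": [{"dx":0,"dy":0,"dz":-1.5,"yaw":0},{"dx":0,"dy":0,"dz":-1.5,"yaw":0},{"dx":0,"dy":0,"dz":0,"yaw":0}]}}

```text
t: 14.13
eef_pos: [510.3, -247.1, 255.4]
tcp_rot: [-3.141, -0.0, 1.046]
ft_force: [-0.6, 0.9, -6.2]
opening: 0.425
```

Emit:
{"name": "drive_tool", "arguments": {"commands": [{"dx":0,"dy":0,"dz":-3,"yaw":0},{"dx":0,"dy":0,"dz":-3,"yaw":0},{"dx":0,"dy":0,"dz":-3,"yaw":0},{"dx":0,"dy":0,"dz":0,"yaw":0}]}}

```text
t: 14.47
eef_pos: [510.2, -247.1, 246.0]
tcp_rot: [-3.141, -0.0, 1.046]
ft_force: [-0.1, 0.7, -7.5]
opening: 0.418
```

Emit:
{"name": "drive_tool", "arguments": {"commands": [{"dx":0,"dy":0,"dz":-3,"yaw":0},{"dx":0,"dy":0,"dz":-3,"yaw":0},{"dx":0,"dy":0,"dz":-3,"yaw":0},{"dx":0,"dy":0,"dz":0,"yaw":0}]}}

```text
t: 14.8
eef_pos: [510.3, -247.1, 237.0]
tcp_rot: [-3.141, -0.0, 1.046]
ft_force: [-1.0, 1.0, -6.7]
opening: 0.422
```

Emit:
{"name": "drive_tool", "arguments": {"commands": [{"dx":0,"dy":0,"dz":-2,"yaw":0},{"dx":0,"dy":0,"dz":-2,"yaw":0},{"dx":0,"dy":0,"dz":0,"yaw":0}]}}

```text
t: 15.05
eef_pos: [510.3, -247.1, 233.4]
tcp_rot: [-3.141, -0.0, 1.046]
ft_force: [-0.8, 0.9, -8.3]
opening: 0.415
```

Emit:
{"name": "drive_tool", "arguments": {"commands": [{"dx":0,"dy":0,"dz":-2,"yaw":0},{"dx":0,"dy":0,"dz":-2,"yaw":0},{"dx":0,"dy":0,"dz":0,"yaw":0}]}}

```text
t: 15.3
eef_pos: [510.3, -247.1, 229.3]
tcp_rot: [-3.141, -0.0, 1.046]
ft_force: [-1.0, 0.2, -7.9]
opening: 0.417
```

Emit:
{"name": "drive_tool", "arguments": {"commands": [{"dx":0,"dy":0,"dz":-1.5,"yaw":0},{"dx":0,"dy":0,"dz":-1,"yaw":0},{"dx":0,"dy":0,"dz":0,"yaw":0}]}}

```text
t: 15.55
eef_pos: [510.3, -247.2, 227.0]
tcp_rot: [-3.141, 0.0, 1.046]
ft_force: [-1.5, 0.9, -7.5]
opening: 0.415
```

Emit:
{"name": "drive_tool", "arguments": {"commands": [{"dx":0,"dy":0,"dz":-1,"yaw":0},{"dx":0,"dy":0,"dz":-1,"yaw":0},{"dx":0,"dy":0,"dz":0,"yaw":0}]}}

```text
t: 15.8
eef_pos: [510.5, -247.3, 226.8]
tcp_rot: [3.14, 0.0, 1.046]
ft_force: [-5.1, 3.0, 7.9]
opening: 0.418
```

It bottomed out at wheel z about 229, as expected for the shoulder (270−42). Release and check.

Emit:
{"name": "drive_tool", "arguments": {"commands": [{"dx":-0.5,"dy":0.3,"dz":0,"yaw":0},{"dx":0,"dy":0,"dz":0,"yaw":0},{"dx":0,"dy":0,"dz":0,"yaw":0},{"dx":0,"dy":0,"dz":0,"yaw":0},{"dx":0,"dy":0,"dz":0,"yaw":0}], "grip": 0.75}}

```text
t: 16.22
eef_pos: [510.1, -247.0, 225.3]
tcp_rot: [3.141, 0.0, 1.046]
ft_force: [0.0, 0.6, -1.1]
opening: 0.707
```

Emit:
{"name": "drive_tool", "arguments": {"commands": [{"dx":0,"dy":0,"dz":15,"yaw":0},{"dx":0,"dy":0,"dz":30,"yaw":0},{"dx":0,"dy":0,"dz":35,"yaw":0},{"dx":0,"dy":0,"dz":20,"yaw":0},{"dx":0,"dy":0,"dz":0,"yaw":0}]}}

```text
t: 16.63
eef_pos: [511.1, -247.6, 329.8]
tcp_rot: [3.134, 0.0, 1.046]
ft_force: [1.2, -0.9, 1.1]
opening: 0.757
```

Run:
```python
from ov import *
print(env.state()["eef_pos"])
overlay(510.3,-247.2,229,1.046,"ov3.png")
```

```text
[ 511.08721267 -247.63451507  329.78172864]
```

View pics/ov3.png

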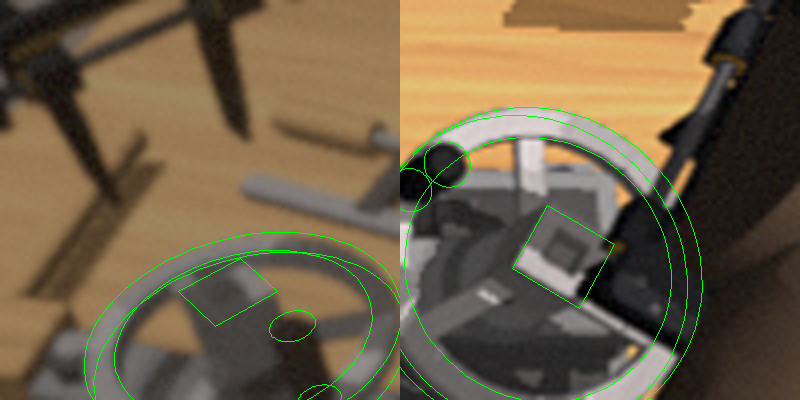

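The wheel sits home and level, matching the overlay in both views, and the spindle end is visible in the bore. Now the handle, at about (551,-177).

Emit:
{"name": "drive_tool", "arguments": {"commands": [{"dx":15,"dy":25,"dz":0,"yaw":0},{"dx":15,"dy":27,"dz":0,"yaw":0},{"dx":10,"dy":18.5,"dz":0,"yaw":0},{"dx":0,"dy":0,"dz":-20,"yaw":0},{"dx":0,"dy":0,"dz":0,"yaw":0}]}}

```text
t: 17.15
eef_pos: [549.0, -174.8, 301.0]
tcp_rot: [-3.135, 0.001, 1.048]
ft_force: [-0.3, -0.2, -0.8]
opening: 0.751
```

Emit:
{"name": "drive_tool", "arguments": {"commands": [{"dx":0,"dy":0,"dz":-20,"yaw":0},{"dx":0,"dy":0,"dz":-20,"yaw":0},{"dx":0,"dy":0,"dz":-20,"yaw":0},{"dx":0,"dy":0,"dz":-10,"yaw":0},{"dx":0,"dy":0,"dz":0,"yaw":0}]}}

```text
t: 17.57
eef_pos: [548.7, -176.5, 232.9]
tcp_rot: [-3.137, 0.001, 1.045]
ft_force: [-0.7, 0.4, 0.4]
opening: 0.754
```

Run:
```python
from h import *
s=env.state();print(s["eef_pos"],s["ft_force"],np.round(s["joints"],2))
snap("scene","h1.png",(110,80,240,180),6)
```

```text
[ 548.7034943  -176.45280662  232.87725824] [-0.6769249   0.35852222  0.38118712] [-0.43  0.37  1.6  -0.    1.17  0.1 ]
```

View pics/h1.png

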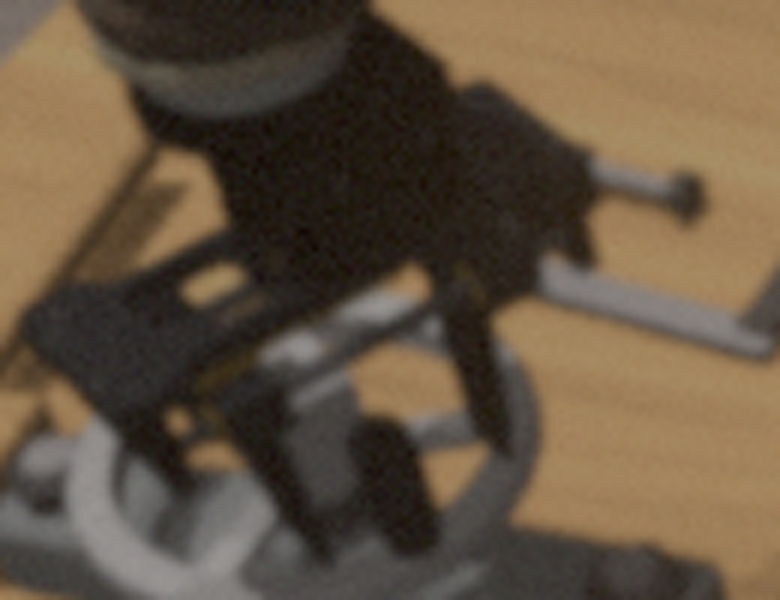

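Fingers straddle the handle. Close on it.

Emit:
{"name": "drive_tool", "arguments": {"commands": [{"dx":2,"dy":-0.5,"dz":3,"yaw":0},{"dx":0,"dy":0,"dz":0,"yaw":0},{"dx":0,"dy":0,"dz":0,"yaw":0},{"dx":0,"dy":0,"dz":0,"yaw":0},{"dx":0,"dy":0,"dz":0,"yaw":0}], "grip": 0.0}}

```text
t: 18.03
eef_pos: [551.9, -176.9, 238.7]
tcp_rot: [3.141, -0.0, 1.046]
ft_force: [0.4, 0.2, -0.4]
opening: 0.46
```

Emit:
{"name": "drive_tool", "arguments": {"commands": [{"dx":0,"dy":0,"dz":0,"yaw":0},{"dx":0,"dy":0,"dz":0,"yaw":0},{"dx":0,"dy":0,"dz":0,"yaw":0},{"dx":0,"dy":0,"dz":0,"yaw":0},{"dx":0,"dy":0,"dz":0,"yaw":0}]}}

```text
t: 18.45
eef_pos: [551.8, -176.9, 238.3]
tcp_rot: [3.142, 0.0, 1.046]
ft_force: [-0.7, -0.2, 0.9]
opening: 0.249
```

Run:
```python
from h import *
s=env.state();print(s["eef_pos"],s["ft_force"],s["opening"])
for st in(15,):
    a=np.radians(60-np.arange(0,361,st)); 
    P=81*np.c_[np.cos(a),np.sin(a)]; d=np.diff(P,axis=0)
    for i,(x,y) in enumerate(d): print(60-(i+1)*st,round(x,1),round(y,1))
```

```text
[ 551.82472285 -176.91739471  238.27268882] [-0.71481597 -0.1923361   0.94560802] 0.24924033311385146
45 16.8 -12.9
30 12.9 -16.8
15 8.1 -19.5
0 2.8 -21.0
-15 -2.8 -21.0
-30 -8.1 -19.5
-45 -12.9 -16.8
-60 -16.8 -12.9
-75 -19.5 -8.1
-90 -21.0 -2.8
-105 -21.0 2.8
-120 -19.5 8.1
-135 -16.8 12.9
-150 -12.9 16.8
-165 -8.1 19.5
-180 -2.8 21.0
-195 2.8 21.0
-210 8.1 19.5
-225 12.9 16.8
-240 16.8 12.9
-255 19.5 8.1
-270 21.0 2.8
-285 21.0 -2.8
-300 19.5 -8.1
```

Handle held (0.249 is 24 mm). Start winding clockwise.

Emit:
{"name": "drive_tool", "arguments": {"commands": [{"dx":16.8,"dy":-12.9,"dz":-0.4,"yaw":0},{"dx":12.9,"dy":-16.8,"dz":-0.4,"yaw":0}]}}

```text
t: 18.62
eef_pos: [580.6, -206.0, 237.3]
tcp_rot: [-3.138, 0.001, 1.047]
ft_force: [-9.9, -2.4, 0.1]
opening: 0.246
```

Emit:
{"name": "drive_tool", "arguments": {"commands": [{"dx":0,"dy":0,"dz":0,"yaw":0}]}}

```text
t: 18.7
eef_pos: [582.0, -209.0, 236.9]
tcp_rot: [-3.141, 0.002, 1.045]
ft_force: [-3.9, -2.9, 4.0]
opening: 0.244
```

Run:
```python
from h import *
s=env.state();print(s["eef_pos"],s["ft_force"],s["moment"],s["opening"])
snap("scene","w1.png",(110,80,240,180),6)
```

```text
[ 582.04613947 -209.01927202  236.90581302] [-3.94402109 -2.9440882   4.04855131] [-0.69183691  0.67061497  0.03913253] 0.24358803693701514
```

View pics/w1.png

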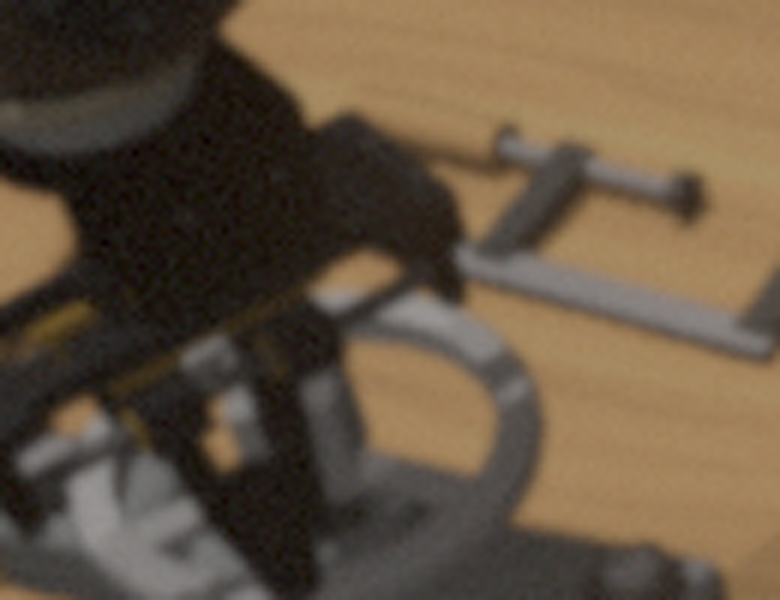

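Emit:
{"name": "drive_tool", "arguments": {"commands": [{"dx":7,"dy":-19.5,"dz":-0.4,"yaw":0},{"dx":2.8,"dy":-21,"dz":-0.4,"yaw":0},{"dx":-2.8,"dy":-21,"dz":-0.4,"yaw":0},{"dx":-8.1,"dy":-19.5,"dz":-0.4,"yaw":0},{"dx":-12.9,"dy":-16.8,"dz":-0.4,"yaw":0}]}}

```text
t: 19.17
eef_pos: [567.5, -304.1, 235.2]
tcp_rot: [-3.14, -0.002, 1.046]
ft_force: [-2.0, 8.6, 0.7]
opening: 0.248
```

Emit:
{"name": "drive_tool", "arguments": {"commands": [{"dx":-16.8,"dy":-12.9,"dz":-0.4,"yaw":0},{"dx":-19.5,"dy":-8.1,"dz":-0.4,"yaw":0},{"dx":-21,"dy":-2.8,"dz":-0.4,"yaw":0},{"dx":-21,"dy":2.8,"dz":-0.4,"yaw":0},{"dx":-19.5,"dy":8.1,"dz":-0.4,"yaw":0}]}}

```text
t: 19.58
eef_pos: [469.6, -317.7, 233.5]
tcp_rot: [3.139, -0.001, 1.045]
ft_force: [5.7, 0.8, -2.2]
opening: 0.243
```

Run:
```python
from h import *
s=env.state();p=np.array(s["eef_pos"]);print(p,s["ft_force"],s["moment"],s["opening"])
d=p[:2]-[510.5,-247.2];print(np.hypot(*d),np.degrees(np.arctan2(d[1],d[0])),np.round(s["joints"],2))
b=env.read_camera("scene")[:,:,::-1];cv2.imwrite("pics/w2.png",cv2.resize(b[90:250,80:270],None,fx=4,fy=3.75,interpolation=cv2.INTER_CUBIC))
```

```text
[ 469.61007532 -317.6661574   233.46418116] [ 5.65547473  0.84327447 -2.17276879] [ 0.3327993  -1.32091402  0.03218217] 0.24302389873203628
81.47064059510112 -120.1256284450133 [-0.71  0.35  1.63  0.    1.15 -0.19]
```

View pics/w2.png

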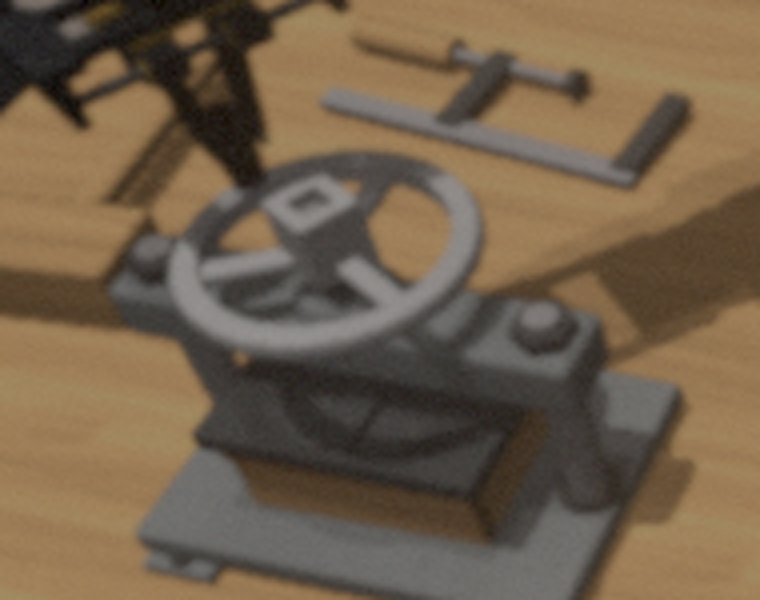

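Half a turn done, and the wheel is turning and staying level. Continue.

Emit:
{"name": "drive_tool", "arguments": {"commands": [{"dx":-16.8,"dy":12.9,"dz":-0.4,"yaw":0},{"dx":-12.9,"dy":16.8,"dz":-0.4,"yaw":0},{"dx":-8.1,"dy":19.5,"dz":-0.4,"yaw":0},{"dx":-2.8,"dy":21,"dz":-0.4,"yaw":0},{"dx":2.8,"dy":21,"dz":-0.4,"yaw":0}]}}

```text
t: 20.05
eef_pos: [431.1, -225.9, 231.7]
tcp_rot: [3.141, 0.001, 1.045]
ft_force: [1.5, -5.3, -2.8]
opening: 0.247
```

Emit:
{"name": "drive_tool", "arguments": {"commands": [{"dx":8.1,"dy":19.5,"dz":-0.4,"yaw":0},{"dx":12.9,"dy":16.8,"dz":-0.4,"yaw":0},{"dx":16.8,"dy":12.9,"dz":-0.4,"yaw":0},{"dx":19.5,"dy":8.1,"dz":-0.4,"yaw":0},{"dx":21,"dy":2.8,"dz":-0.4,"yaw":0}]}}

```text
t: 20.47
eef_pos: [510.1, -165.0, 229.4]
tcp_rot: [-3.14, 0.001, 1.047]
ft_force: [-3.1, -6.2, -4.2]
opening: 0.247
```

```bash
cat > st.py <<'E'
from h import *
s=env.state();p=np.array(s["eef_pos"]);F=np.array(s["ft_force"])
d=p[:2]-[510.5,-247.2];a=np.arctan2(d[1],d[0])
print(s["t"],p.round(1),F.round(1),"r",np.hypot(*d).round(1),"th",np.degrees(a).round(1),"effort",round(-(F[0]*np.sin(a)-F[1]*np.cos(a)),2),"radial",round(F[0]*np.cos(a)+F[1]*np.sin(a),2),np.round(s["joints"],2),round(s["opening"],3))
E
python3 st.py
```

```text
20.4667 [ 510.1 -165.   229.4] [-3.1 -6.2 -4.2] r 82.2 th 90.3 effort 3.12 radial -6.23 [-0.44  0.31  1.71 -0.    1.12  0.09] 0.247
```

Emit:
{"name": "drive_tool", "arguments": {"commands": [{"dx":21,"dy":-3.8,"dz":-0.8,"yaw":0},{"dx":19.5,"dy":-8.1,"dz":-0.6,"yaw":0},{"dx":16.8,"dy":-12.9,"dz":-0.5,"yaw":0},{"dx":12.9,"dy":-16.8,"dz":-0.42,"yaw":0},{"dx":8.1,"dy":-19.5,"dz":-0.42,"yaw":0}]}}

```text
t: 20.88
eef_pos: [588.8, -226.6, 226.7]
tcp_rot: [-3.139, 0.0, 1.047]
ft_force: [-10.2, 2.2, 3.5]
opening: 0.245
```

```bash
python3 st.py
python3 - <<'E'
from h import *
b=env.read_camera("scene")[:,:,::-1];cv2.imwrite("pics/w3.png",cv2.resize(b[170:240,110:240],None,fx=6,fy=6,interpolation=cv2.INTER_CUBIC))
E
```

```text
20.8833 [ 588.8 -226.6  226.7] [-10.2   2.2   3.5] r 81.0 th 14.7 effort 4.73 radial -9.34 [-0.47  0.46  1.48 -0.    1.21  0.05] 0.245
```

View pics/w3.png

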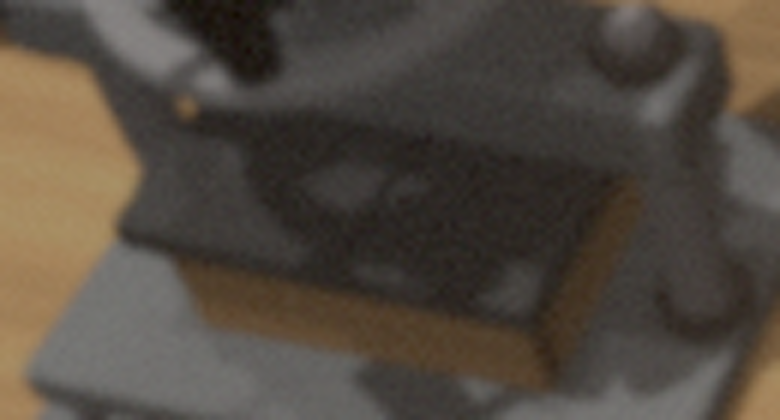

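Emit:
{"name": "drive_tool", "arguments": {"commands": [{"dx":2,"dy":-21,"dz":-0.42,"yaw":0},{"dx":-2.8,"dy":-21,"dz":-0.42,"yaw":0},{"dx":-8.1,"dy":-19.5,"dz":-0.42,"yaw":0}]}}

```text
t: 21.18
eef_pos: [580.2, -287.7, 225.8]
tcp_rot: [-3.14, -0.002, 1.047]
ft_force: [-2.5, 11.7, 6.5]
opening: 0.249
```

```bash
python3 st.py
```

```text
21.1833 [ 580.2 -287.7  225.8] [-2.5 11.7  6.5] r 80.6 th -30.2 effort 8.87 radial -8.06 [-0.56  0.48  1.44  0.    1.22 -0.04] 0.249
```

Emit:
{"name": "drive_tool", "arguments": {"commands": [{"dx":-12.9,"dy":-16.8,"dz":-0.42,"yaw":0},{"dx":-16.8,"dy":-12.9,"dz":-0.42,"yaw":0},{"dx":-19.5,"dy":-8.1,"dz":-0.42,"yaw":0}]}}

```text
t: 21.43
eef_pos: [532.0, -325.6, 224.9]
tcp_rot: [3.139, -0.004, 1.046]
ft_force: [10.4, 12.5, 5.5]
opening: 0.246
```

```bash
python3 st.py
```

```text
21.4333 [ 532.  -325.6  224.9] [10.4 12.5  5.5] r 81.3 th -74.6 effort 13.37 radial -9.25 [-0.66  0.45  1.5   0.    1.19 -0.13] 0.246
```

Emit:
{"name": "drive_tool", "arguments": {"commands": [{"dx":0,"dy":0,"dz":0,"yaw":0},{"dx":0,"dy":0,"dz":0,"yaw":0}]}}

```text
t: 21.6
eef_pos: [530.7, -325.5, 225.0]
tcp_rot: [3.14, -0.003, 1.045]
ft_force: [4.9, 6.1, 4.5]
opening: 0.246
```

```bash
python3 st.py
python3 - <<'E'
from h import *
b=env.read_camera("scene")[:,:,::-1];cv2.imwrite("pics/w4.png",cv2.resize(b[90:250,80:270],None,fx=4,fy=3.75,interpolation=cv2.INTER_CUBIC))
E
```

```text
21.6 [ 530.7 -325.5  225. ] [4.9 6.1 4.5] r 80.8 th -75.5 effort 6.31 radial -4.69 [-0.66  0.45  1.5   0.    1.19 -0.13] 0.246
```

View pics/w4.png

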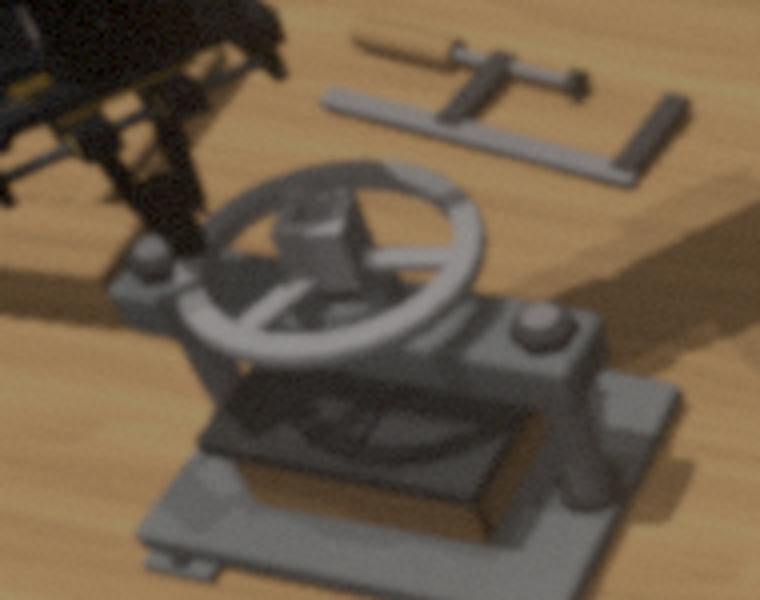

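The effort rose 3 → 9 → 13 N, so the platen is bearing, and maybe beyond the 150 N it can hold when released. I'll ease back in small steps to relax it gently and confirm.

Emit:
{"name": "drive_tool", "arguments": {"commands": [{"dx":6.8,"dy":1.8,"dz":0.1,"yaw":0},{"dx":0,"dy":0,"dz":0,"yaw":0},{"dx":0,"dy":0,"dz":0,"yaw":0}]}}

```text
t: 21.9
eef_pos: [538.6, -323.0, 225.0]
tcp_rot: [3.14, -0.003, 1.046]
ft_force: [4.1, 8.2, 5.9]
opening: 0.244
```

```bash
python3 st.py
```

```text
21.9 [ 538.6 -323.   225. ] [4.1 8.2 5.9] r 80.8 th -69.7 effort 6.66 radial -6.29 [-0.65  0.45  1.49  0.    1.2  -0.12] 0.244
```

Emit:
{"name": "drive_tool", "arguments": {"commands": [{"dx":6.8,"dy":1.6,"dz":0.1,"yaw":0},{"dx":0,"dy":0,"dz":0,"yaw":0},{"dx":0,"dy":0,"dz":0,"yaw":0}]}}

```text
t: 22.15
eef_pos: [544.9, -320.6, 225.0]
tcp_rot: [-3.141, -0.004, 1.047]
ft_force: [1.9, 10.9, 5.9]
opening: 0.246
```

```bash
python3 st.py
```

```text
22.15 [ 544.9 -320.6  225. ] [ 1.9 10.9  5.9] r 81.1 th -64.9 effort 6.35 radial -9.08 [-0.64  0.46  1.48  0.    1.2  -0.11] 0.246
```

Emit:
{"name": "drive_tool", "arguments": {"commands": [{"dx":12.8,"dy":6,"dz":0.2,"yaw":0},{"dx":0,"dy":0,"dz":0,"yaw":0},{"dx":0,"dy":0,"dz":0,"yaw":0}]}}

```text
t: 22.4
eef_pos: [557.2, -313.6, 225.0]
tcp_rot: [-3.139, -0.004, 1.047]
ft_force: [-1.3, 16.0, 8.1]
opening: 0.248
```

```bash
python3 st.py
```

```text
22.4 [ 557.2 -313.6  225. ] [-1.3 16.   8.1] r 81.2 th -54.9 effort 8.11 radial -13.81 [-0.62  0.47  1.46  0.    1.21 -0.1 ] 0.248
```

Emit:
{"name": "drive_tool", "arguments": {"commands": [{"dx":10.4,"dy":9,"dz":0.2,"yaw":0},{"dx":0,"dy":0,"dz":0,"yaw":0},{"dx":0,"dy":0,"dz":0,"yaw":0}]}}

```text
t: 22.65
eef_pos: [567.3, -304.8, 225.2]
tcp_rot: [-3.138, -0.003, 1.047]
ft_force: [-2.6, 13.1, 7.1]
opening: 0.245
```

```bash
python3 st.py
```

```text
22.65 [ 567.3 -304.8  225.2] [-2.6 13.1  7.1] r 80.9 th -45.4 effort 7.38 radial -11.19 [-0.6   0.48  1.45  0.    1.22 -0.07] 0.245
```

Emit:
{"name": "drive_tool", "arguments": {"commands": [{"dx":8.5,"dy":11.3,"dz":0.3,"yaw":0},{"dx":0,"dy":0,"dz":0,"yaw":0},{"dx":0,"dy":0,"dz":0,"yaw":0}]}}

```text
t: 22.9
eef_pos: [575.9, -294.2, 225.6]
tcp_rot: [-3.14, -0.002, 1.047]
ft_force: [-1.6, 10.0, 5.9]
opening: 0.246
```

```bash
python3 st.py
python3 - <<'E'
from h import *
print(np.round(env.state()["moment"],2))
b=env.read_camera("scene")[:,:,::-1];cv2.imwrite("pics/w5.png",cv2.resize(b[90:250,80:270],None,fx=4,fy=3.75,interpolation=cv2.INTER_CUBIC))
E
```

```text
22.9 [ 575.9 -294.2  225.6] [-1.6 10.   5.9] r 80.5 th -35.7 effort 7.2 radial -7.11 [-0.58  0.48  1.44  0.    1.22 -0.05] 0.246
[2.03 0.45 0.01]
```

View pics/w5.png

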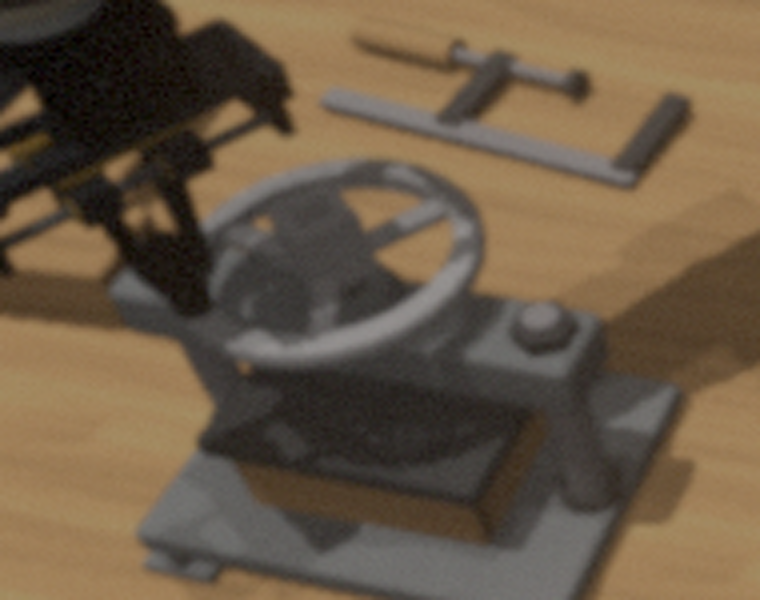

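Still backdriving under load, so I keep easing off by hand, since a sudden release could spin it past.

Emit:
{"name": "drive_tool", "arguments": {"commands": [{"dx":6,"dy":12.7,"dz":0.3,"yaw":0},{"dx":0,"dy":0,"dz":0,"yaw":0},{"dx":0,"dy":0,"dz":0,"yaw":0}]}}

```text
t: 23.2
eef_pos: [582.3, -282.6, 226.0]
tcp_rot: [3.141, -0.002, 1.047]
ft_force: [1.6, 6.4, 6.5]
opening: 0.244
```

```bash
python3 st.py
```

```text
23.2 [ 582.3 -282.6  226. ] [1.6 6.4 6.5] r 80.1 th -26.3 effort 6.49 radial -1.39 [-0.55  0.48  1.44  0.    1.22 -0.03] 0.244
```

Emit:
{"name": "drive_tool", "arguments": {"commands": [{"dx":3.5,"dy":13.6,"dz":0.3,"yaw":0},{"dx":0,"dy":0,"dz":0,"yaw":0},{"dx":0,"dy":0,"dz":0,"yaw":0}]}}

```text
t: 23.45
eef_pos: [586.6, -270.3, 226.6]
tcp_rot: [3.138, -0.001, 1.046]
ft_force: [5.9, 0.5, 4.2]
opening: 0.245
```

```bash
python3 st.py
```

```text
23.45 [ 586.6 -270.3  226.6] [5.9 0.5 4.2] r 79.5 th -16.9 effort 2.22 radial 5.47 [-0.53  0.48  1.44  0.    1.22 -0.01] 0.245
```

Emit:
{"name": "drive_tool", "arguments": {"commands": [{"dx":2,"dy":5,"dz":0.1,"yaw":0},{"dx":0,"dy":0,"dz":0,"yaw":0},{"dx":0,"dy":0,"dz":0,"yaw":0}]}}

```text
t: 23.7
eef_pos: [588.1, -265.4, 226.5]
tcp_rot: [3.139, -0.0, 1.046]
ft_force: [4.2, -0.3, 5.7]
opening: 0.247
```

```bash
python3 st.py
```

```text
23.7 [ 588.1 -265.4  226.5] [ 4.2 -0.3  5.7] r 79.7 th -13.2 effort 0.67 radial 4.11 [-0.53  0.48  1.44  0.    1.22 -0.  ] 0.247
```

Effort is near zero, so the load is at the self-holding level. Release the handle.

Emit:
{"name": "drive_tool", "arguments": {"commands": [{"dx":0,"dy":0,"dz":0,"yaw":0},{"dx":0,"dy":0,"dz":0,"yaw":0},{"dx":0,"dy":0,"dz":0,"yaw":0},{"dx":0,"dy":0,"dz":0,"yaw":0},{"dx":0,"dy":0,"dz":0,"yaw":0}], "grip": 0.5}}

```text
t: 24.12
eef_pos: [587.0, -265.4, 225.5]
tcp_rot: [-3.141, 0.0, 1.046]
ft_force: [-0.7, 0.7, 0.0]
opening: 0.489
```

```bash
python3 st.py
python3 - <<'E'
from h import *
b=env.read_camera("scene")[:,:,::-1];cv2.imwrite("pics/w6.png",cv2.resize(b[90:250,80:270],None,fx=4,fy=3.75,interpolation=cv2.INTER_CUBIC))
E
```

```text
24.1167 [ 587.  -265.4  225.5] [-0.7  0.7  0. ] r 78.6 th -13.4 effort 0.47 radial -0.84 [-0.53  0.48  1.45 -0.    1.22 -0.  ] 0.489
```

View pics/w6.png

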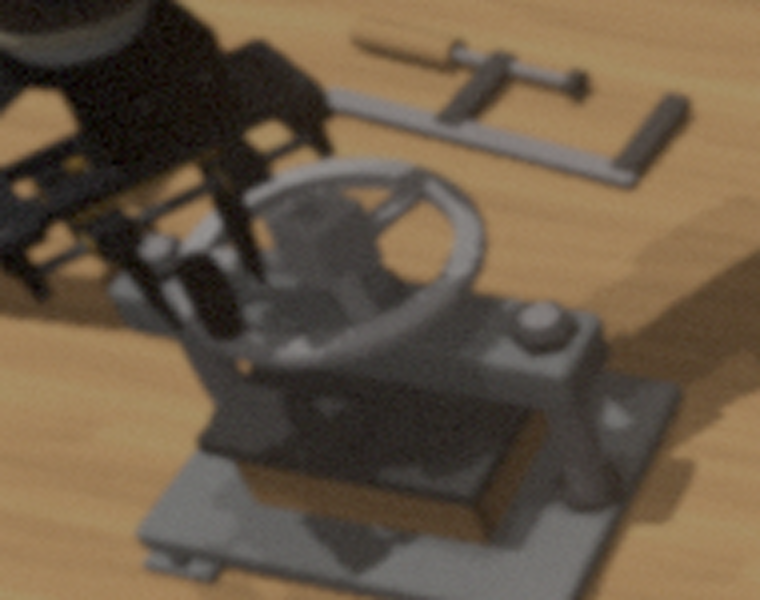

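The handle is free between the open fingers and didn't spin back. Lift away and check.

Emit:
{"name": "drive_tool", "arguments": {"commands": [{"dx":0,"dy":0,"dz":15,"yaw":0},{"dx":0,"dy":0,"dz":30,"yaw":0},{"dx":0,"dy":0,"dz":38,"yaw":0},{"dx":0,"dy":0,"dz":38,"yaw":0},{"dx":0,"dy":0,"dz":20,"yaw":0}]}}

```text
t: 24.58
eef_pos: [587.6, -265.6, 371.5]
tcp_rot: [3.137, 0.0, 1.046]
ft_force: [-0.1, -0.5, 0.2]
opening: 0.499
```

Emit:
{"name": "drive_tool", "arguments": {"commands": [{"dx":0,"dy":35,"dz":0,"yaw":0},{"dx":0,"dy":38,"dz":0,"yaw":0},{"dx":0,"dy":38,"dz":0,"yaw":0},{"dx":0,"dy":38,"dz":0,"yaw":0},{"dx":0,"dy":30,"dz":0,"yaw":0}]}}

```text
t: 25.0
eef_pos: [586.8, -84.0, 367.0]
tcp_rot: [3.142, -0.0, 1.046]
ft_force: [0.1, 0.2, -0.1]
opening: 0.5
```

Run:
```python
from ov import *
print(env.state()["eef_pos"],env.state()["t"])
overlay(510.3,-247.2,217.2,np.radians(-13),"ov4.png",{"scene":(100,100,120,120),"top":(430,125,120,120)})
snap("scene","end_s.png",(90,90,290,240),4)
for n in("scene","top"):
    env.read_camera(n)
    for q in("wheel","wheel_grip","glue_bottle","box","platen"): print(n,q,[(np.round(d["pixel"],1).tolist(),round(d["conf"],2)) for d in env.place_of(q,n)][:2])
```

```text
[586.78605668 -84.01467805 366.96781055] 25.0
scene wheel [([162.9, 161.6], 0.62), ([401.1, 173.7], 0.56)]
scene wheel_grip [([421.0, 150.0], 0.91), ([130.7, 168.2], 0.78)]
scene glue_bottle [([262.9, 344.2], 0.85)]
scene box [([179.6, 214.6], 0.91), ([131.0, 168.5], 0.59)]
scene platen [([178.6, 197.2], 0.69), ([187.7, 217.9], 0.55)]
top wheel [([253.2, 333.3], 0.75)]
top wheel_grip [([230.6, 362.1], 0.83)]
top glue_bottle [([339.3, 105.2], 0.62)]
top box [([216.3, 198.4], 0.68)]
top platen [([214.5, 195.5], 0.16)]
```

View pics/ov4.png

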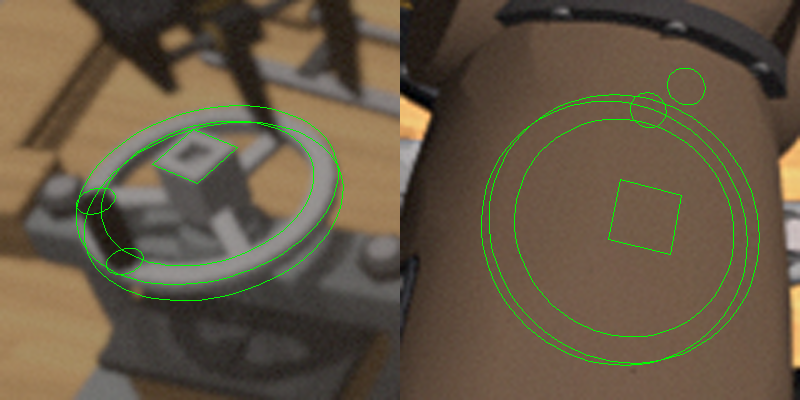

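View pics/end_s.png

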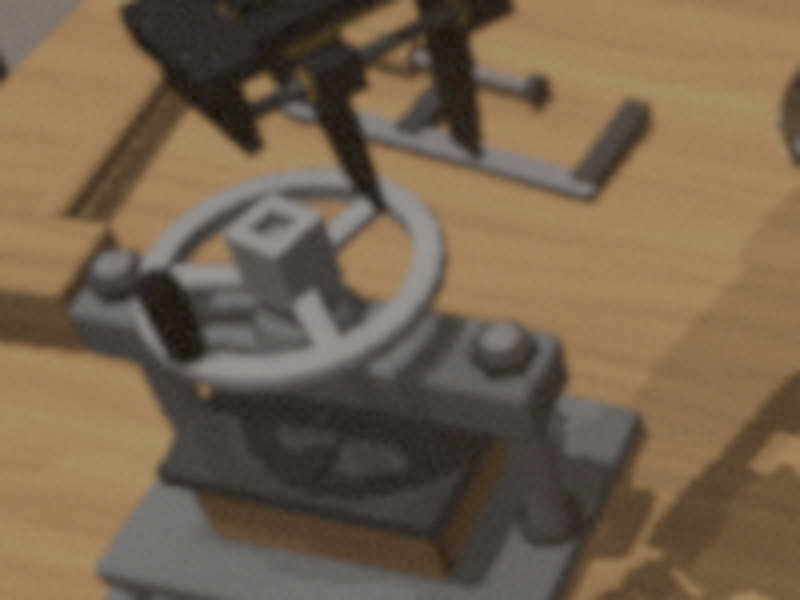

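The wheel overlay (z 217, angle −13°) matches: home, level and at rest. The box and bottle are where they were. The effort readings were noisy, so I'll take the handle again and wind slightly further to be sure the load is well above 30 N.

Emit:
{"name": "drive_tool", "arguments": {"commands": [{"dx":0,"dy":-35,"dz":0,"yaw":0},{"dx":0,"dy":-38,"dz":0,"yaw":0},{"dx":0,"dy":-38,"dz":0,"yaw":0},{"dx":0,"dy":-38,"dz":0,"yaw":0},{"dx":1,"dy":-31,"dz":0,"yaw":0}]}}

```text
t: 26.17
eef_pos: [587.8, -268.9, 366.8]
tcp_rot: [3.141, 0.0, 1.045]
ft_force: [-0.1, 0.3, -0.6]
opening: 0.504
```

Emit:
{"name": "drive_tool", "arguments": {"commands": [{"dx":0,"dy":0,"dz":-20,"yaw":0},{"dx":0,"dy":0,"dz":-25,"yaw":0},{"dx":0,"dy":0,"dz":0,"yaw":0}]}}

```text
t: 26.42
eef_pos: [586.9, -266.5, 317.2]
tcp_rot: [-3.135, -0.0, 1.045]
ft_force: [-0.8, -0.3, -0.3]
opening: 0.5
```

```bash
python3 st.py
```

```text
26.4167 [ 586.9 -266.5  317.2] [-0.8 -0.3 -0.3] r 78.8 th -14.2 effort -0.48 radial -0.72 [-0.53  0.43  1.29 -0.    1.43 -0.  ] 0.5
```

Emit:
{"name": "drive_tool", "arguments": {"commands": [{"dx":1.5,"dy":1,"dz":-25,"yaw":0},{"dx":0,"dy":0,"dz":-20,"yaw":0},{"dx":0,"dy":0,"dz":-20,"yaw":0},{"dx":0,"dy":0,"dz":-20,"yaw":0},{"dx":0,"dy":0,"dz":-7,"yaw":0}]}}

```text
t: 26.83
eef_pos: [589.4, -264.8, 228.2]
tcp_rot: [-3.139, 0.0, 1.046]
ft_force: [-0.0, 0.1, -0.6]
opening: 0.502
```

Emit:
{"name": "drive_tool", "arguments": {"commands": [{"dx":0,"dy":0,"dz":0,"yaw":0},{"dx":0,"dy":0,"dz":0,"yaw":0},{"dx":0,"dy":0,"dz":0,"yaw":0},{"dx":0,"dy":0,"dz":0,"yaw":0},{"dx":0,"dy":0,"dz":0,"yaw":0}], "grip": 0.0}}

```text
t: 27.25
eef_pos: [589.5, -265.1, 230.8]
tcp_rot: [-3.142, -0.0, 1.046]
ft_force: [-2.1, 2.4, 4.9]
opening: 0.248
```

```bash
python3 st.py
```

```text
27.25 [ 589.5 -265.1  230.8] [-2.1  2.4  4.9] r 81.0 th -12.8 effort 1.87 radial -2.59 [-0.52  0.48  1.43  0.    1.23  0.  ] 0.248
```

Emit:
{"name": "drive_tool", "arguments": {"commands": [{"dx":-1.8,"dy":-6.8,"dz":-0.1,"yaw":0},{"dx":0,"dy":0,"dz":0,"yaw":0},{"dx":0,"dy":0,"dz":0,"yaw":0}]}}

```text
t: 27.5
eef_pos: [587.7, -271.6, 230.6]
tcp_rot: [-3.141, -0.001, 1.046]
ft_force: [-2.7, 4.6, 4.4]
opening: 0.247
```

```bash
python3 st.py
```

```text
27.5 [ 587.7 -271.6  230.6] [-2.7  4.6  4.4] r 81.0 th -17.6 effort 3.61 radial -4.01 [-0.54  0.48  1.43  0.    1.23 -0.01] 0.247
```

Emit:
{"name": "drive_tool", "arguments": {"commands": [{"dx":-2.4,"dy":-6.6,"dz":-0.1,"yaw":0},{"dx":0,"dy":0,"dz":0,"yaw":0},{"dx":0,"dy":0,"dz":0,"yaw":0}]}}

```text
t: 27.75
eef_pos: [585.2, -278.0, 230.5]
tcp_rot: [-3.141, -0.001, 1.046]
ft_force: [-3.9, 6.1, 4.6]
opening: 0.243
```

```bash
python3 st.py
```

```text
27.75 [ 585.2 -278.   230.5] [-3.9  6.1  4.6] r 80.9 th -22.4 effort 4.12 radial -5.89 [-0.55  0.48  1.43  0.    1.23 -0.02] 0.243
```

Emit:
{"name": "drive_tool", "arguments": {"commands": [{"dx":-3,"dy":-6.3,"dz":-0.1,"yaw":0},{"dx":0,"dy":0,"dz":0,"yaw":0},{"dx":0,"dy":0,"dz":0,"yaw":0}]}}

```text
t: 28.0
eef_pos: [582.3, -284.2, 230.4]
tcp_rot: [-3.141, -0.001, 1.046]
ft_force: [-3.3, 6.1, 4.7]
opening: 0.247
```

```bash
python3 st.py
```

```text
28.0 [ 582.3 -284.2  230.4] [-3.3  6.1  4.7] r 80.8 th -27.2 effort 3.93 radial -5.74 [-0.56  0.48  1.43  0.    1.23 -0.03] 0.247
```

Emit:
{"name": "drive_tool", "arguments": {"commands": [{"dx":-3.5,"dy":-6,"dz":-0.1,"yaw":0},{"dx":0,"dy":0,"dz":0,"yaw":0},{"dx":0,"dy":0,"dz":0,"yaw":0}]}}

```text
t: 28.25
eef_pos: [578.9, -290.0, 230.3]
tcp_rot: [-3.141, -0.002, 1.046]
ft_force: [-1.6, 6.6, 5.7]
opening: 0.246
```

```bash
python3 st.py
```

```text
28.25 [ 578.9 -290.   230.3] [-1.6  6.6  5.7] r 80.7 th -32.0 effort 4.71 radial -4.82 [-0.57  0.48  1.43  0.    1.23 -0.04] 0.246
```

Emit:
{"name": "drive_tool", "arguments": {"commands": [{"dx":-4,"dy":-5.8,"dz":-0.1,"yaw":0},{"dx":-4.5,"dy":-5.4,"dz":-0.1,"yaw":0}]}}

```text
t: 28.42
eef_pos: [571.1, -300.5, 230.2]
tcp_rot: [-3.142, -0.003, 1.047]
ft_force: [-0.2, 10.9, 4.2]
opening: 0.246
```

```bash
python3 st.py
```

```text
28.4167 [ 571.1 -300.5  230.2] [-0.2 10.9  4.2] r 80.7 th -41.3 effort 8.07 radial -7.35 [-0.59  0.48  1.44  0.    1.23 -0.07] 0.246
```

Emit:
{"name": "drive_tool", "arguments": {"commands": [{"dx":0,"dy":0,"dz":0,"yaw":0},{"dx":0,"dy":0,"dz":0,"yaw":0}]}}

```text
t: 28.58
eef_pos: [570.5, -301.0, 230.1]
tcp_rot: [-3.141, -0.002, 1.046]
ft_force: [-0.7, 8.4, 5.2]
opening: 0.248
```

```bash
python3 st.py
```

```text
28.5833 [ 570.5 -301.   230.1] [-0.7  8.4  5.2] r 80.6 th -41.9 effort 5.77 radial -6.14 [-0.59  0.48  1.44  0.    1.23 -0.06] 0.248
```

Worth the check: moving effort here is 8 N, which puts first contact near −13°, so the earlier release point may have had little load. At −42° the load should be about 200 N. I release here and watch whether the wheel springs back.

Emit:
{"name": "drive_tool", "arguments": {"commands": [{"dx":0,"dy":0,"dz":0,"yaw":0},{"dx":0,"dy":0,"dz":0,"yaw":0},{"dx":0,"dy":0,"dz":0,"yaw":0},{"dx":0,"dy":0,"dz":0,"yaw":0},{"dx":0,"dy":0,"dz":0,"yaw":0}], "grip": 0.5}}

```text
t: 29.0
eef_pos: [570.6, -302.5, 229.2]
tcp_rot: [3.141, 0.0, 1.046]
ft_force: [0.2, -0.2, 0.3]
opening: 0.485
```

```bash
python3 st.py
python3 - <<'E'
from ov import *
overlay(510.3,-247.2,216.4,np.radians(-42),"ov5.png",{"scene":(100,100,120,120),"top":(430,125,120,120)})
E
```

```text
29.0 [ 570.6 -302.5  229.2] [ 0.2 -0.2  0.3] r 81.7 th -42.6 effort 0.02 radial 0.3 [-0.59  0.48  1.44 -0.    1.23 -0.06] 0.485
```

View pics/ov5.png

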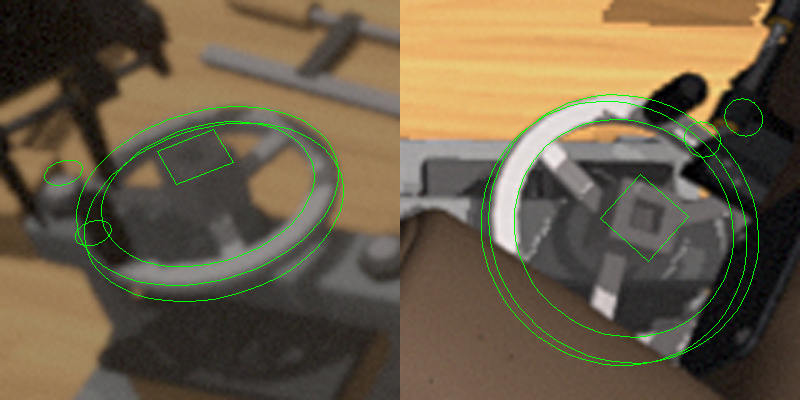

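The wheel sprang back by itself to about −13°, the same angle where the slow easing-off had reached zero effort. Both findings say the load there is at the ~150 N holding limit. I retreat and check its final angle.

Emit:
{"name": "drive_tool", "arguments": {"commands": [{"dx":0,"dy":0,"dz":15,"yaw":0},{"dx":0,"dy":0,"dz":30,"yaw":0},{"dx":0,"dy":0,"dz":38,"yaw":0},{"dx":0,"dy":0,"dz":38,"yaw":0},{"dx":0,"dy":0,"dz":20,"yaw":0}]}}

```text
t: 29.52
eef_pos: [570.9, -302.6, 375.0]
tcp_rot: [3.136, 0.0, 1.046]
ft_force: [0.3, -0.3, 0.8]
opening: 0.498
```

Emit:
{"name": "drive_tool", "arguments": {"commands": [{"dx":0,"dy":38,"dz":0,"yaw":0},{"dx":0,"dy":38,"dz":0,"yaw":0},{"dx":0,"dy":38,"dz":0,"yaw":0},{"dx":0,"dy":38,"dz":0,"yaw":0},{"dx":0,"dy":38,"dz":0,"yaw":0}]}}

```text
t: 29.93
eef_pos: [570.2, -110.7, 370.3]
tcp_rot: [3.141, -0.0, 1.045]
ft_force: [1.2, 0.2, -0.1]
opening: 0.5
```

Emit:
{"name": "drive_tool", "arguments": {"commands": [{"dx":0,"dy":38,"dz":0,"yaw":0},{"dx":0,"dy":38,"dz":0,"yaw":0},{"dx":0,"dy":38,"dz":0,"yaw":0},{"dx":0,"dy":38,"dz":0,"yaw":0},{"dx":0,"dy":20,"dz":0,"yaw":0}]}}

```text
t: 30.35
eef_pos: [570.1, 63.2, 370.4]
tcp_rot: [3.142, -0.001, 1.048]
ft_force: [-0.2, -0.3, -0.4]
opening: 0.501
```

Run:
```python
from ov import *
print(env.state()["eef_pos"],env.state()["t"])
overlay(510.3,-247.2,217.2,np.radians(-13),"ov6.png",{"scene":(100,100,120,120),"top":(430,125,120,120)})
snap("scene","fin_s.png"); snap("top","fin_t.png")
```

```text
[570.08089655  63.16853851 370.4026762 ] 30.35
```

View pics/ov6.png

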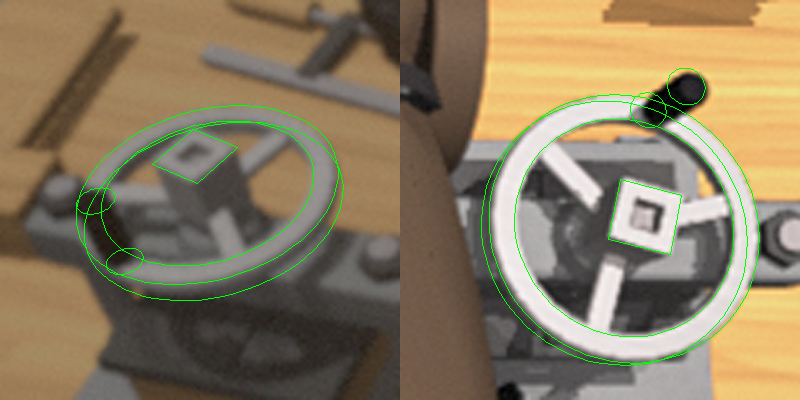

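View pics/fin_s.png

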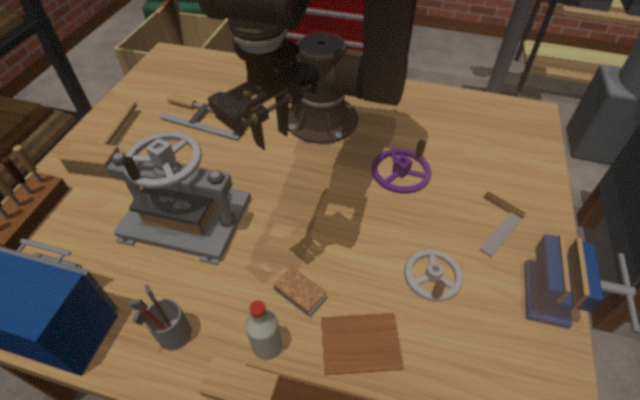

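The wheel is home at about −15° and at rest, the box and bottle are in place, and the arm is well clear. The spring-back from −42° to −15° is centred on the 150 N point, so even with no damping at least ~40 N remains, and probably 100–150 N. Hand in.

```bash
python3 -c "
from cell import env
print(env.state()['t'],env.state()['ft_force']); print(env.job_done())"
```

```text
30.55 [-0.25322138  0.56559107  0.02351369]
the job is handed in; nothing more can be done
None
```

The silver square-bored wheel is on the press screw, fully home, and wound clockwise until the platen bore on the box. I then let go and handed the job in at 30.6 s; the system reports no verdict. I could not read the final pressing force directly: I estimate 100–150 N, with a worst case of about 40 N against the required 30 N.

- **First grasp:** it closed above the hub, because the fingertips sat about 22–28 mm higher than the reported TCP. The second grasp, lower down, held.
- **Fitting:** the wheel went down over the square at about 60°. It bottomed at about z 229 mm, which matches the shoulder height seen in the images.
- **Winding:** I turned it about 1⅓ turns by its handle until the effort at the handle rose from about 3 N to 13 N. I eased it back until the effort was near zero and let go. I then re-gripped, wound it from −13° to −42° and released it. It sprang back by itself to about −15°.
- **Final views:** the wheel is home, level and still, with the hub outline matching in both cameras. The glue bottle is standing, the box looks unmoved, and the arm is well clear of everything. The lower rim edge looked a few pixels off the model in the scene view; I put that down to shading.
- **Disagreement:** the effort readings were noisy. Those taken while winding and while easing back put first contact anywhere from about −15° to +6°, which is why I re-gripped and tested again.

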